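Pack, close and weigh a spares box

ROBOT

A 6-joint arm with a two-finger parallel gripper is mounted at the origin on the work surface. World frame = base frame: x ahead of the robot, y to its left, z up, the work surface at z = 0. Lengths are in m, angles in rad, forces in N, time in s.
With the tool pointing down it reaches from about 0.3 to 0.75 m from the base axis. Payload 8.5 kg.
Tool frame: the origin (TCP) lies on the centre line of the jaws, within the pads' length; the fingertips stand 14 mm ahead of it and the grasp point (between the pads) lies 5 mm behind it; y points along the fingers, z is the direction in which the jaws open and shut, and the axes are right-handed (so a half turn about y gives the same grasp; the last joint's range is limited). The gripper opens to 88 mm and grips with 3 to 60 N. Pads are 18 mm wide; open, the fingers measure 123 mm over their backs; the gripper's body (75 mm by 187 mm) begins 45 mm behind the grasp point.
Start: joints at [-1.337, 0.381, 1.297, -0, 1.464, -0.215], TCP at [0.239, -0.496, 0.253] pointing down, gripper open.
Joint ranges: [-3.11, 3.11], [-0.89, 2.33], [0.22, 2.48], [-1.42, 4.56], [0.17, 2.85], [-2.88, 2.88]. Speed limits (rad/s): [2.39, 2.39, 3.14, 3.14, 3.14, 3.14].

INTERFACE

Orientations are given as [roll, pitch, yaw] about the fixed x, y, z axes, in that order (R = Rz(yaw) Ry(pitch) Rx(roll)).
In Python, from station import bot gives the robot as it stands.
- The arm moves only by the shell command python3 -m handwheel 'ROWS' [FORCE]. ROWS is text: rows parted by semicolons, each of 7 numbers parted by spaces: the turn, a rotation vector about the tool's x, y, z in rad, then the shift along the tool's x, y, z in mm, then the finger opening in mm, from 0 to 88.1. In form: rx ry rz x y z gripper; .... A call has 1 to 20 rows; each row is the pose to reach, as a shift and turn from the pose commanded when the call began, along the tool's axes at that moment; what a row does not reach only later rows make up. A row lasts 1/8 s, in which the tool goes at most 62.5 mm and 10.7 degrees, less where a joint would pass 70% of its speed; a pose out of reach is approached as far as the arm can. A call with a gripper value outside its range is refused whole. The fingers move at their own pace and stop on an object; FORCE is the grip in N (left out, the last holds). Time passes only in rows, so rows that repeat a pose let the fingers close. It gives the time, the measured TCP pose, the force and the opening at its end, in the units of the state.
- bot.sense(): the state, without advancing time (a new reading comes with each control period).
- bot.snapshot(name): name is "scene" or "top" or "wrist"; returns the picture (400x640x3 uint8, red, green, blue); there is no depth.
- bot.camera_info(name): a dict with "fx", "fy", "cx", "cy" (pixels), "T" (4x4, takes a point from camera to world coordinates); the wrist camera has in their place "tool_from_camera" (4x4, takes a point from camera to tool coordinates, whose origin is the TCP and whose axes are the tool frame's). Camera axes: x right, y down, z forward; pixel columns grow to the right and rows downward; lengths in m; the calibration is good to about 2 mm. A picture is of the moment at which its call begins: read the wrist's pose just before it. camera_info takes no time and is no camera call.
- bot.close_job(): hands the job in, once; it reports no verdict.
The state is a dict: "t": time; "q": joint angles; "joint_vel": joint speeds; "joint_efforts": joint torques, N m; "tcp_pos": TCP position; "tcp_rot": TCP orientation; "ft_force": force on the tool from outside, world axes, zero at the start; "wrist_torque": the same for the moment, N m; "opening": opening from 0.0 (shut) to 1.0 (fully open).
Only numpy, scipy, OpenCV 4.12 (cv2) and the standard library are available. Lean on these libraries where they do the work, as an engineer would, in place of code of your own. Each camera call takes 0.05 s, during which the arm holds its last target.

TASK

Weigh out one spares box: press the scale's left key to zero it while the pan is empty, then put every loose part on the bench flat into the pocket of its own outline in the box base and press the cover on until it snaps fully home. Only then set the closed box on the round pan so that no edge or corner hangs over, let go of it, and press the right key fully down to print. Leave the closed box centred there, and disturb nothing else on the bench.

Things in the scene. Friction and masses are not known exactly. Their poses are not given: they have to be found in the camera images.
- large_bearing_center (a point): Part of the set (may be absent: then None). Point at its centre, 9 mm above its underside as it lies flat; z up. Large ball bearing: steel disc, diameter 32, height 18 mm, dark shield and bore.
- small_bearing_center (a point): Part of the set (may be absent: then None). Point at its centre, 9 mm above its underside as it lies flat; z up. Small ball bearing: steel disc, diameter 24, height 18 mm.
- square_nut_center (a point): Part of the set (may be absent: then None). Point at its centre, 9 mm above its underside as it lies flat; z up. Square nut: dark steel block 24 x 24 mm, height 18, sides along its x and y, dark bore on top.
- slide_block_center (a point): Part of the set (may be absent: then None). Point at its centre, 9 mm above its underside as it lies flat; z up. Oblong slide block: brass, 20 mm along its x, 36 mm along its y, height 18.
- tray_center (a point): Base of the spares box, loose: grey flange 147 (x) x 64 (y) x 16 mm; on it a pale insert 135 x 48 mm, top 26 mm above the underside, with a row of four pockets along x, 6 mm deep, each 3.5 mm wider than its part. Point: centre of the flange, 8 mm above the underside. 0.2 kg, loaded and closed up to 0.6 kg. Lift it by the flange's long sides, 64 mm apart (the cover is 5 mm narrower).
- tray_seat (a point): On the base: centre of the flange's top, 16 mm above the underside, where the cover's rim rests when fully home. Axes as the base. Each short end of the insert has a rounded snap bead.
- cover: Cover of the box, loose, grey, open below: outside 143 (x) x 59 (y) x 27 mm, inside 138 x 54, 24 deep, 75 g; lies rim down. Origin: centre of its rim plane, z up. Fits either way round. Spring clips in its short ends: laid on, it stops about 7 mm too high; pushing the middle of its top down with 6 to 12 N snaps it home, and it then holds to the base.
- cover_center (a point): Centre of the cover, half-way up, 13.5 mm above its rim; axes as the cover. Grip its long sides, 59 mm apart, near the top.
- pan (a point): Scale: grey bench scale, body 270 x 210 x 50 mm, fixed. This point: centre of the top face of its round steel pan, diameter 174 mm, flat, rigid, 66 mm above the bench. x of this frame points from the key panel to the pan.
- zero_key_top (a point): Top centre of the scale's zero key: the large round grey key, diameter 24 mm, at the left end of the front panel (as the robot sees it), 145 mm before the pan's centre (-x of the pan's frame) and 78 mm to its left (+y); 61 mm above the bench. The small keys between do not matter.
- zero_key (a joint): Travel of the zero key: 0 up, 0.005 m fully down (about 4 N); it springs back.
- print_key_top (a point): Top centre of the scale's print key: like the zero key, at the right end of the panel, beyond the display: 145 mm before the pan's centre (-x) and 78 mm to its right (-y); 61 mm above the bench.
- print_key (a joint): Travel of the print key: 0 up, 0.005 m fully down (about 4 N); it springs back.
- tape_roll_center (a point): Bystander: roll of packing tape lying flat, diameter 90, height 45 mm; its centre.
- grease_tin_center (a point): Bystander: round metal tin standing, diameter 52, height 40 mm; its centre.
- carton_center (a point): Bystander: small cardboard carton 60 x 90 x 50 mm; its centre.
- pocket_large_bearing (a point): On the base, moving with it: where the centre of the large bearing lies when seated in its pocket (9 mm above the pocket floor, 3 mm above the insert's top). Axes as the base.
- pocket_small_bearing (a point): On the base, moving with it: where the centre of the small bearing lies when seated in its pocket (9 mm above the pocket floor, 3 mm above the insert's top). Axes as the base.
- pocket_square_nut (a point): On the base, moving with it: where the centre of the square nut lies when seated in its pocket (9 mm above the pocket floor, 3 mm above the insert's top). Axes as the base. The nut's sides lie along the base's x and y.
- pocket_slide_block (a point): On the base, moving with it: where the centre of the slide block lies when seated in its pocket (9 mm above the pocket floor, 3 mm above the insert's top). Axes as the base. The block's long side (36 mm) lies across the base, along its y.
- tray_corner0 (a point): Bottom corner of the base at its +x +y end (73.5 and 32 mm from the centre).
- tray_corner1 (a point): Bottom corner of the base at its +x -y end (73.5 and 32 mm from the centre).
- tray_corner2 (a point): Bottom corner of the base at its -x -y end (73.5 and 32 mm from the centre).
- tray_corner3 (a point): Bottom corner of the base at its -x +y end (73.5 and 32 mm from the centre).
There are look-alikes about, which are no part of the job. Leave any purple look-alike of the cover alone.

How it is judged:
On the way, in this order (a step that is already met when the one before it is completed fails the run):
1. the zero key is pressed down while the box is off the pan (value of joint zero_key above 0.0038 m and horizontal distance between tray_center and pan above 0.13 m and horizontal distance between cover and pan above 0.1 m), for 0.05 s.
2. every part present sits in its own pocket of the base (distance between large_bearing_center and pocket_large_bearing below 0.0045 m and distance between small_bearing_center and pocket_small_bearing below 0.0045 m and distance between square_nut_center and pocket_square_nut below 0.0045 m and distance between slide_block_center and pocket_slide_block below 0.0045 m), for 0.2 s.
3. with the parts in, the cover is snapped fully home (all of step 2 and horizontal distance between cover and tray_seat below 0.005 m and z of cover in the frame of tray_seat between -0.004 and 0.0018 m and angle between the z axis of cover and the z axis of tray_seat, either way round below 0.05 rad), for 0.2 s.
4. the closed box stands on the pan, let go, no corner over the edge (horizontal distance between cover and tray_seat below 0.005 m and z of cover in the frame of tray_seat between -0.004 and 0.0018 m and angle between the z axis of cover and the z axis of tray_seat, either way round below 0.05 rad and horizontal distance between each of tray_corner0, tray_corner1, tray_corner2, tray_corner3 and pan below 0.087 m and z of tray_center in the frame of pan between 0.002 and 0.012 m and angle between tray_center's own z axis and vertical below 0.05 rad and contact force between the fingers and tray below 0.3 N and contact force between the fingers and cover below 0.3 N), for 0.3 s.
5. the print key is pressed down while the box stands free on the pan (all of step 4 and value of joint print_key above 0.0038 m), for 0.05 s.
At the end, for the whole second after the job is handed in: Every present part within 4.5 mm of its seated place, cover home (within 1.8 mm in height, 5 mm sideways), all four bottom corners of the base within the pan's edge (87 mm of its centre), box level on the pan (3 degrees), let go and at rest, both keys up (all of step 2 and all of step 4 and linear speed of each of tray, cover below 0.02 m/s and value of joint each of print_key, zero_key below 0.0015 m); the robot touches nothing.
It fails at once if the tape roll is pushed more than 30 mm away (distance of tape_roll_center from where it was at the start of the episode above 0.03 m).
It fails at once if the grease tin is pushed more than 30 mm away (distance of grease_tin_center from where it was at the start of the episode above 0.03 m).
It fails at once if the carton is pushed more than 30 mm away (distance of carton_center from where it was at the start of the episode above 0.03 m).
Of large_bearing, small_bearing, square_nut, slide_block only 2 to 4 are there at a start; the rules pass over those that are not, and their reading is None.
At some moment in a run one of large_bearing, small_bearing, square_nut, slide_block, tray, cover may be knocked a few centimetres aside while the robot is not near it.
Once in a run the grip may slacken for a moment while it holds something.
It also fails if it takes over 210 s, if anything falls off the work surface, if the arm or the gripper's body presses on something with over 40 N, if the wrist force passes 120 N, or if a joint passes its speed limit or range.

## Working session

There is one attempt and no reset: what is moved stays moved. The work goes in short steps, Python scripts to look and compute and a shell command to move; the robot and the scene stay as the last step left them, time stands still between calls to the robot, and variables do not carry over. Pictures are saved under pics/ and viewed, and the job is handed in when it is done.

```bash
ls; mkdir -p pics
python3 - <<'E'
from station import bot
import cv2
s=bot.sense(); print(s)
for n in ["scene","top","wrist"]:
    im=bot.snapshot(n); cv2.imwrite(f"pics/{n}0.png",im[:,:,::-1]); print(n,bot.camera_info(n))
E
```

```text
pics
{'t': 0.0, 'q': array([-1.33729372e+00,  3.81170224e-01,  1.29825428e+00, -2.13469954e-05,
        1.46360657e+00, -2.15293880e-01]), 'joint_vel': array([ 0.00129936, -0.00048111,  0.00076058,  0.00062702, -0.00079752,
        0.00037919]), 'joint_efforts': array([-1.05694631e-03, -4.37926912e+01, -2.24557722e+01,  7.11657037e-02,
        3.53377615e-02, -1.02376721e-04]), 'tcp_pos': array([ 0.2385681 , -0.4952702 ,  0.25215379]), 'tcp_rot': array([-1.57220608e+00,  2.86566809e-04, -2.69279407e+00]), 'ft_force': array([-0.2199609 ,  0.65690106,  0.18049688]), 'wrist_torque': array([0.02538128, 0.00079673, 0.01228129]), 'opening': 0.9969765332977696}
scene {'fx': 402.63366103985345, 'fy': 402.63366103985345, 'cx': 321.9102727288205, 'cy': 198.86247711034017, 'T': array([[ 0.36945025,  0.5666734 , -0.7364698 ,  1.23649342],
       [ 0.92893654, -0.20462059,  0.30855684, -0.32701159],
       [ 0.02415407, -0.79813011, -0.60200075,  0.69751246],
       [ 0.        ,  0.        ,  0.        ,  1.        ]])}
top {'fx': 419.2143791457011, 'fy': 419.2143791457011, 'cx': 319.3657280611114, 'cy': 199.5693076103238, 'T': array([[ 0.00628237, -0.98813443,  0.15346295,  0.3072056 ],
       [-0.99962664, -0.00212475,  0.02724103, -0.02878397],
       [-0.02659173, -0.15357679, -0.98777885,  1.16713747],
       [ 0.        ,  0.        ,  0.        ,  1.        ]])}
wrist {'fx': 321.8659872424012, 'fy': 321.8659872424012, 'cx': 317.4413230079323, 'cy': 198.25606143301755, 'tool_from_camera': array([[-7.97857017e-04,  9.59060448e-01,  2.83200318e-01,
        -7.37628918e-02],
       [ 4.09373875e-05, -2.83200377e-01,  9.59060762e-01,
        -1.32313031e-01],
       [ 9.99999681e-01,  7.76786840e-04,  1.86691979e-04,
        -9.83222095e-04],
       [ 0.00000000e+00,  0.00000000e+00,  0.00000000e+00,
         1.00000000e+00]])}
```

View pics/top0.png

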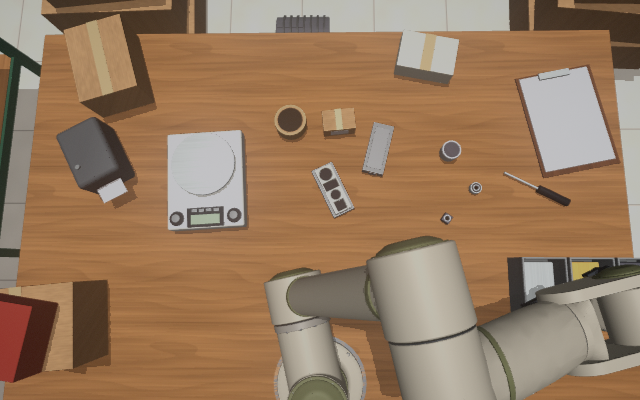

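View pics/scene0.png

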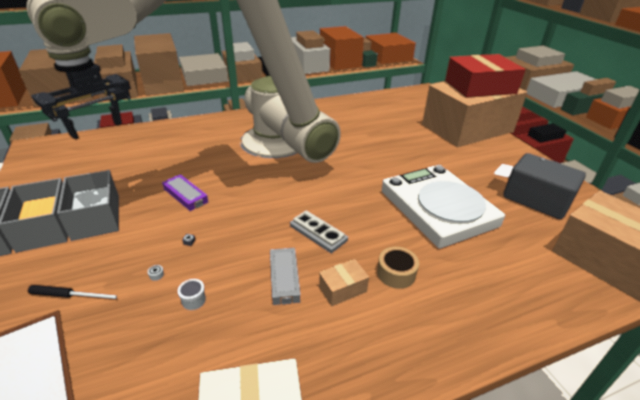

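View pics/wrist0.png

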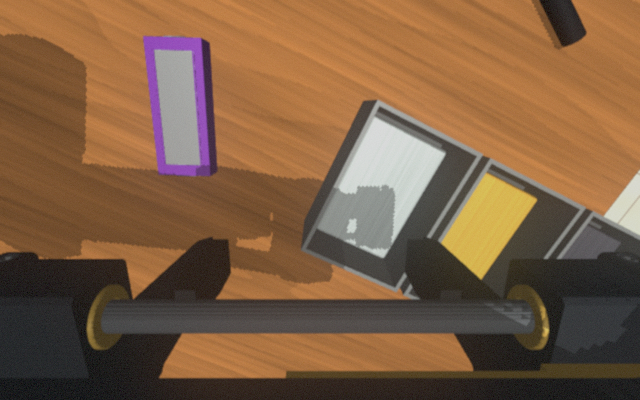

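```bash
cat > h.py <<'E'
from station import bot
import numpy as np, cv2
from scipy.spatial.transform import Rotation as R
def grab(n,fn):
    s=bot.sense(); im=bot.snapshot(n); cv2.imwrite(f"pics/{fn}.png",im[:,:,::-1]); return s,im
def T(n,s=None):
    c=bot.camera_info(n)
    if n!="wrist": return c,c["T"]
    A=np.eye(4);A[:3,:3]=R.from_euler("xyz",s["tcp_rot"]).as_matrix();A[:3,3]=s["tcp_pos"]
    return c,A@c["tool_from_camera"]
def ray(n,uv,z,s=None):
    c,M=T(n,s); uv=np.atleast_2d(np.asarray(uv,float))
    d=np.c_[(uv[:,0]-c["cx"])/c["fx"],(uv[:,1]-c["cy"])/c["fy"],np.ones(len(uv))]@M[:3,:3].T
    k=(z-M[2,3])/d[:,2]; return M[:3,3]+d*k[:,None]
def proj(n,p,s=None):
    c,M=T(n,s); q=(np.atleast_2d(p)-M[:3,3])@M[:3,:3]
    return np.c_[c["fx"]*q[:,0]/q[:,2]+c["cx"],c["fy"]*q[:,1]/q[:,2]+c["cy"]]
def totool(dw,s=None):
    "world vec (m) -> tool mm"
    s=s or bot.sense(); return R.from_euler("xyz",s["tcp_rot"]).as_matrix().T@np.asarray(dw)*1000
def blobs(m,amin=20):
    n,l,st,ce=cv2.connectedComponentsWithStats(m.astype(np.uint8)); 
    return [(ce[i],st[i],l==i) for i in range(1,n) if st[i,4]>=amin]
def crop(im,x0,y0,x1,y1,fn,k=4):
    cv2.imwrite(f"pics/{fn}.png",cv2.resize(im[y0:y1,x0:x1],None,fx=k,fy=k,interpolation=cv2.INTER_CUBIC)[:,:,::-1])
E
python3 - <<'E'
from h import *
im=cv2.imread("pics/top0.png")[:,:,::-1]
crop(im,300,100,500,240,"c1",4)
crop(im,150,120,270,240,"c2",5)
print(proj("top",[[0.2386,-.4953,.25],[0,0,0]]))
for u,z in [((333,189),.02),((378,149),.027),((447,218),.018),((476,188),.018),((451,150),.04),((204,164),.066),((290,122),.045),((339,121),.05)]: print(u,ray("top",u,z)[0].round(3))
E
```

```text
[[552.22202538 299.13007158]
 [319.4918871  382.46224323]]
(333, 189) [ 0.515 -0.035  0.02 ]
(378, 149) [ 0.628 -0.16   0.027]
(447, 218) [ 0.435 -0.346  0.018]
(476, 188) [ 0.519 -0.429  0.018]
(451, 150) [ 0.621 -0.359  0.04 ]
(204, 164) [0.575 0.316 0.066]
(290, 122) [0.701 0.086 0.045]
(339, 121) [ 0.702 -0.051  0.05 ]
```

View pics/c1.png

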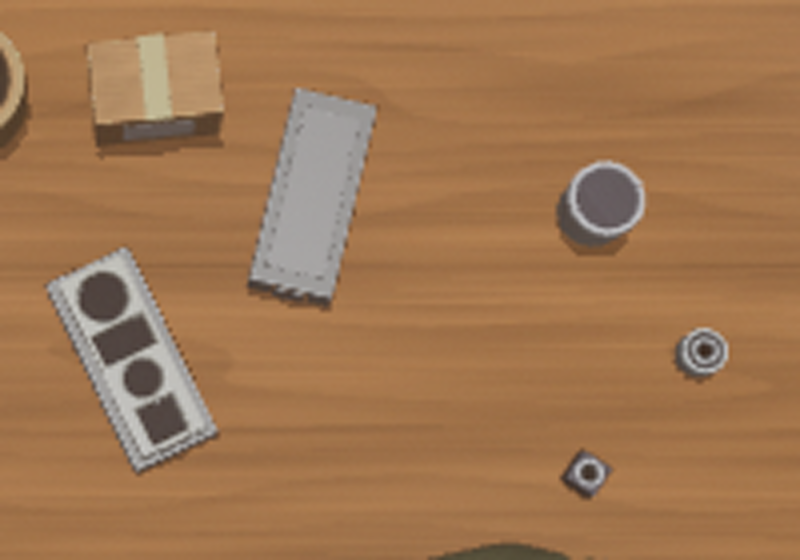

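View pics/c2.png

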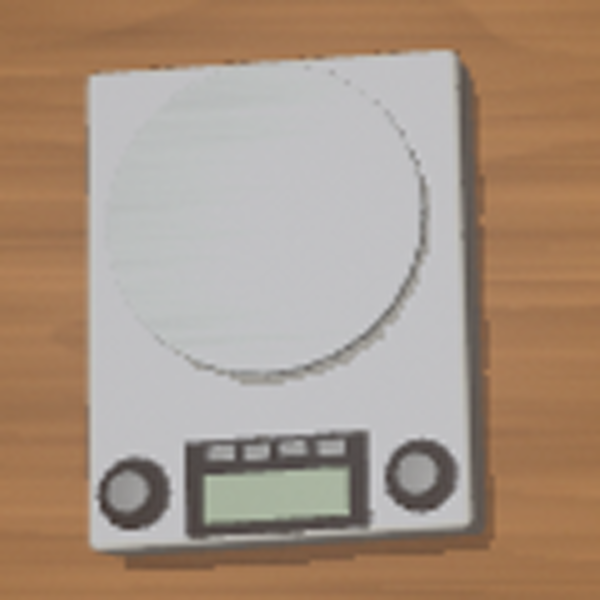

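```bash
cat >> h.py <<'E'
def go(p,yaw,s=None):
    "print tool shift (mm) and ry to reach TCP p with yaw (mod pi), tool down"
    s=s or bot.sense(); A=R.from_euler("xyz",s["tcp_rot"])
    d=A.inv().apply(np.asarray(p)-s["tcp_pos"])*1000
    out=[]
    for y in (yaw,yaw+np.pi,yaw-np.pi,yaw+2*np.pi):
        B=R.from_euler("xyz",[-np.pi/2,0,y]); rv=(A.inv()*B).as_rotvec()
        q1=np.arctan2(p[1],p[0])-np.arcsin(.117/np.hypot(p[0],p[1])); q6=(q1-y-np.pi/2+np.pi)%(2*np.pi)-np.pi
        out.append((rv.round(3),"q6~%.2f"%q6))
    print("shift",d.round(1),[f"{a} {b}" for a,b in out[:2]])
E
python3 - <<'E'
from h import *
im=cv2.imread("pics/top0.png")[:,:,::-1]
hsv=cv2.cvtColor(im,cv2.COLOR_RGB2HSV)
z=ray("top",(175.8,217.8),.061)[0];p=ray("top",(232.6,214.4),.061)[0]
v=z-p;v/=np.linalg.norm(v);x=np.array([v[1],-v[0],0]);mid=(z+p)/2
print(z,p,np.linalg.norm(z-p),"pan",mid+.145*x,"xaxis",np.degrees(np.arctan2(x[1],x[0])))
# tray: flange contour (not wood), cover, parts
m=(hsv[...,1]<70)
for c,st,mm in blobs(m[:,:],40):
    if 300<c[0]<500 and 100<c[1]<240:
        cn=cv2.findContours(mm.astype(np.uint8),0,1)[0][0]; print(c.round(1),st,cv2.minAreaRect(cn))
for n,q in [("pan",mid+.145*x)]: print(proj("top",q))
go([z[0],z[1],.12],-1.3)
E
```

```text
[0.42882585 0.38599282 0.061     ] [0.43846395 0.23334143 0.061     ] 0.15295535090694373 pan [0.57835675 0.31880393 0.061     ] xaxis 3.6127424603856477
[338.3 118.9] [335 109   8  21 122] ((338.24261474609375, 118.92575073242188), (20.39826202392578, 5.870719909667969), 84.2894058227539)
[377.7 148.6] [ 362  122   32   54 1084] ((377.5933532714844, 148.80795288085938), (21.355411529541016, 51.60505294799805), 13.392498016357422)
[339.2 132. ] [331 130  18   5  54] ((339.445556640625, 131.95545959472656), (2.985111713409424, 17.214143753051758), 84.2894058227539)
[450.  150.2] [440 140  21  21 343] ((450.0, 150.0), (20.0, 20.0), 90.0)
[332.3 189.4] [ 312  162   42   56 1202] ((332.2032470703125, 189.38363647460938), (52.12460708618164, 23.0589656829834), 64.29004669189453)
[475.  187.6] [469 182  13  12 115] ((475.0, 187.5), (11.0, 12.0), 90.0)
[446.4 217.9] [441 213  12  11  67] ((446.3845520019531, 217.92306518554688), (8.320503234863281, 8.320503234863281), 33.6900634765625)
[[203.41349828 163.35664698]]
shift [-553.7  133.2 -711.4] ['[ 1.000e-03 -1.393e+00 -1.000e-03] q6~0.26', '[1.000e-03 1.749e+00 1.000e-03] q6~-2.88']
```

```bash
python3 -m handwheel '0 -0.2 0 -80 0 -80 0; 0 -0.4 0 -160 10 -200 0; 0 -0.7 0 -280 20 -360 0; 0 -1.0 0 -400 30 -520 0; 0 -1.39 0 -554 60 -711 0; 0 -1.39 0 -554 60 -711 0; 0 -1.39 0 -554 60 -711 0; 0 -1.39 0 -554 60 -711 0; 0 -1.39 0 -554 60 -711 0; 0 -1.39 0 -554 60 -711 0; 0 -1.39 0 -554 60 -711 0; 0 -1.39 0 -554 60 -711 0; 0 -1.39 0 -554 60 -711 0; 0 -1.39 0 -554 60 -711 0; 0 -1.39 0 -554 60 -711 0; 0 -1.39 0 -554 60 -711 0; 0 -1.39 0 -554 60 -711 0; 0 -1.39 0 -554 60 -711 0;0 -1.39 0 -554 60 -711 0;0 -1.39 0 -554 60 -711 0' 10
python3 - <<'E'
from h import *
s,im=grab("wrist","w1"); print(s["tcp_pos"],s["tcp_rot"],s["q"],s["ft_force"])
s,im=grab("top","t1")
go([.427,.388,.095],-1.3)
E
```

```text
t: 2.65
tcp_pos: [0.4294, 0.3851, 0.193]
tcp_rot: [-1.57, 0.0, -1.303]
ft_force: [-0.6, -0.3, -0.6]
opening: 0.005
[0.42936454 0.38506621 0.19299776] [-1.57048796e+00  7.38613539e-05 -1.30333605e+00] [ 5.25895636e-01  4.74926445e-01  1.32091984e+00 -7.59255137e-06
  1.34542936e+00  2.58437066e-01] [-0.64589039 -0.31267053 -0.59708233]
shift [-3.3 97.9 -1.6] ['[-0.    -0.003 -0.   ] q6~0.26', '[ 0.     3.138 -0.   ] q6~-2.88']
```

View pics/w1.png

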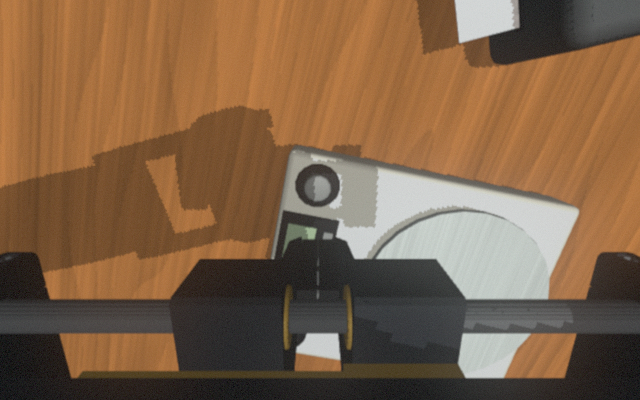

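View pics/t1.png

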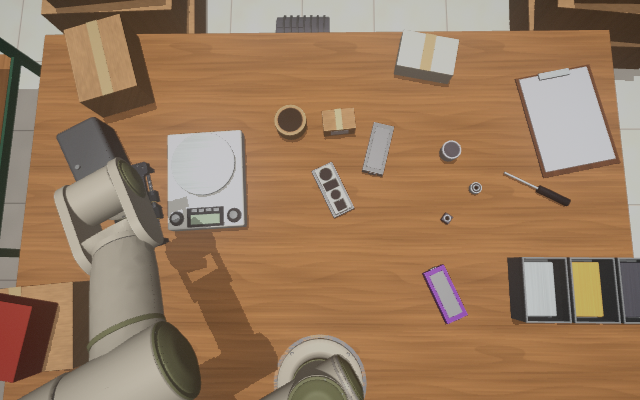

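Run:
```python
from h import *
s=bot.sense()
k=ray("wrist",(320,185),.061,s)[0]; print(k)
go([k[0],k[1],.08],-1.3)
```

```text
[0.42997236 0.39353061 0.061     ]
shift [ -7.8 112.9   2.8] ['[-0.    -0.003 -0.   ] q6~0.27', '[ 0.     3.138 -0.   ] q6~-2.87']
```

```bash
python3 -m handwheel '0 0 0 -5 50 1 0; 0 0 0 -5 95 1 0; 0 0 0 -5 112 1 0; 0 0 0 -5 118 1 0; 0 0 0 -5 122 1 0; 0 0 0 -5 124.5 1 0; 0 0 0 -5 124.5 1 0;0 0 0 -5 124.5 1 0'
python3 - <<'E'
from h import *
s,im=grab("wrist","w2"); print(s["tcp_pos"],s["ft_force"])
grab("scene","s2")
crop(im,200,100,440,300,"w2c",3)
E
```

```text
t: 3.75
tcp_pos: [0.429, 0.3906, 0.0703]
tcp_rot: [-1.569, 0.0, -1.303]
ft_force: [-4.8, -2.9, 12.3]
opening: 0.005
[0.42901476 0.39061641 0.07027348] [-4.78082262 -2.90005716 12.32845339]
```

View pics/w2c.png

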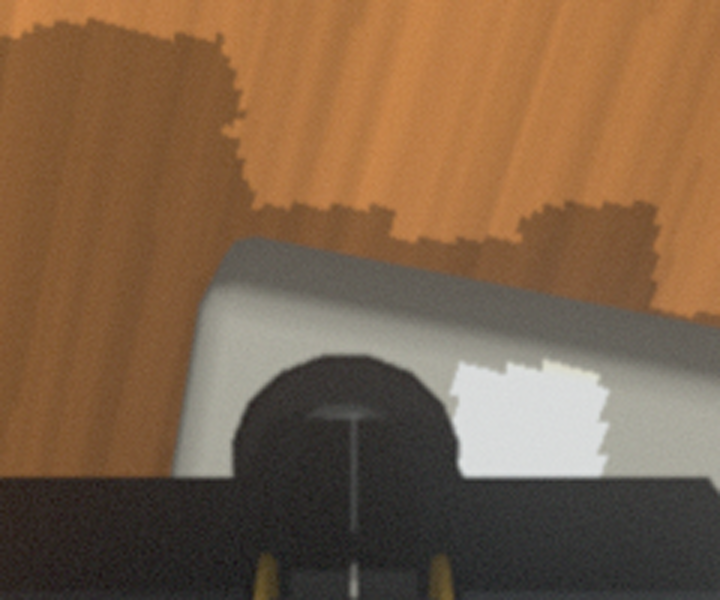

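Run:
```python
from h import *
s=bot.sense(); print(s["t"])
go([.515,-.005,.27],-1.57)
```

```text
3.85
shift [ 404.2 -199.9  -21.5] ['[-0.002  0.267 -0.001] q6~-0.24', '[-1.000e-03 -2.874e+00  3.000e-03] q6~2.90']
```

```bash
python3 -m handwheel '0 0 0 0 -20 0 0; 0 0 0 0 -80 0 0; 0 0.1 0 60 -140 0 30; 0 0.26 0 150 -198 -10 60; 0 0.26 0 220 -198 -16 60; 0 0.26 0 290 -198 -21 60; 0 0.26 0 350 -198 -21 60; 0 0.26 0 404 -198 -21 60; 0 0.26 0 404 -198 -21 60; 0 0.26 0 404 -198 -21 60; 0 0.26 0 404 -198 -21 60'
python3 - <<'E'
from h import *
s,im=grab("wrist","w3"); print(s["tcp_pos"],s["tcp_rot"],s["ft_force"])
E
```

```text
t: 5.22
tcp_pos: [0.5155, -0.0043, 0.2667]
tcp_rot: [-1.57, 0.0, -1.563]
ft_force: [-0.3, -0.0, 0.4]
opening: 0.681
[ 0.51554046 -0.00433756  0.26666617] [-1.56988987e+00  1.19790357e-04 -1.56316490e+00] [-0.28430827 -0.0385633   0.42073456]
```

View pics/w3.png

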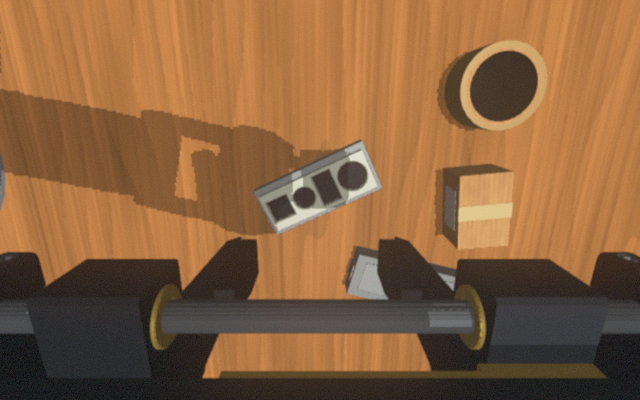

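```bash
cat >> h.py <<'E'
def tray(s,im,box,n="wrist",fn=None,vmax=90):
    x0,y0,x1,y1=box; hsv=cv2.cvtColor(im,cv2.COLOR_RGB2HSV)
    m=np.zeros(im.shape[:2],bool); m[y0:y1,x0:x1]=hsv[y0:y1,x0:x1,1]<60
    m=cv2.morphologyEx(m.astype(np.uint8),cv2.MORPH_CLOSE,np.ones((15,15)))
    b=max(blobs(m,50),key=lambda b:b[1][4])
    cn=cv2.findContours(b[2].astype(np.uint8),0,1)[0][0]
    r=cv2.minAreaRect(ray(n,cn[:,0,:],.016,s)[:,:2].astype(np.float32)*1000); print("outline@.016",r)
    d=(hsv[...,2]<vmax)&cv2.erode(b[2].astype(np.uint8),np.ones((3,3))).astype(bool)
    for c,st,mm in blobs(d,30):
        p=ray(n,c,.026,s)[0]; c2=cv2.findContours(mm.astype(np.uint8),0,1)[0][0]
        rr=cv2.minAreaRect(ray(n,c2[:,0,:],.026,s)[:,:2].astype(np.float32)*1000)
        print("dark",c.round(1),p.round(4),np.round(rr[1],1),round(rr[2],1))
E
python3 - <<'E'
from h import *
s=bot.sense(); im=cv2.imread("pics/w3.png")[:,:,::-1]
crop(im,240,130,400,245,"w3c",5)
tray(s,im,(240,130,400,245))
E
```

```text
outline@.016 ((515.7178344726562, -30.57140350341797), (146.10354614257812, 64.64144134521484), 25.771039962768555)
dark [351.4 175.2] [ 0.5562 -0.0107  0.026 ] [32.1 31.4] 0.5
dark [326.2 186.7] [ 0.5266 -0.0251  0.026 ] [22.  37.5] 26.3
dark [304.2 197. ] [ 0.5003 -0.0381  0.026 ] [24.4 23.9] 28.1
dark [280.5 207.3] [ 0.4714 -0.0516  0.026 ] [25.4 25.4] 25.5
```

View pics/w3c.png

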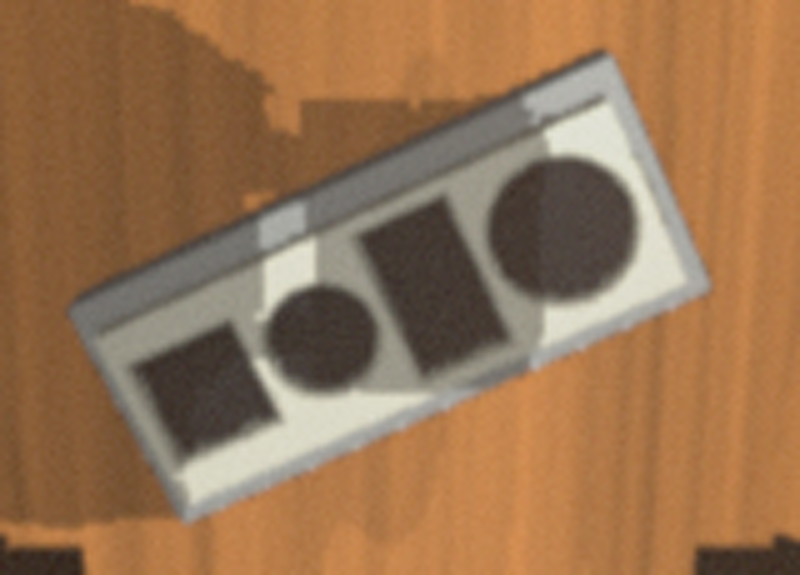

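Run:
```python
from h import *
s=bot.sense(); s2=dict(s); s2["tcp_pos"]=np.array([.44,-.40,.25]); s2["tcp_rot"]=np.array([-1.5708,0,-2.69])
print(proj("wrist",[[.435,-.346,.018],[.519,-.429,.018]],s2))
go([.44,-.40,.25],-2.69)
```

```text
[[272.41184228 153.89967665]
 [372.28726543 118.25195869]]
shift [395.6  16.6 -79. ] ['[-1.000e-03  1.128e+00 -1.000e-03] q6~0.18', '[-1.000e-03 -2.013e+00  1.000e-03] q6~-2.96']
```

```bash
python3 -m handwheel '0 0.15 0 50 10 -10 60; 0 0.3 0 110 16 -20 60; 0 0.5 0 170 16 -35 60; 0 0.7 0 230 16 -45 60; 0 0.85 0 290 16 -60 60; 0 1.0 0 350 16 -70 60; 0 1.128 0 396 16 -79 60; 0 1.128 0 396 16 -79 60; 0 1.128 0 396 16 -79 60'
python3 - <<'E'
from h import *
s,im=grab("wrist","w4"); print(s["tcp_pos"],s["tcp_rot"],s["ft_force"])
hsv=cv2.cvtColor(im,cv2.COLOR_RGB2HSV)
for c,st,mm in blobs(hsv[:240,:,1]<70,60): print(c.round(1),st)
E
```

```text
t: 6.4
tcp_pos: [0.4406, -0.3996, 0.2504]
tcp_rot: [-1.571, 0.0, -2.688]
ft_force: [1.0, -0.3, 0.5]
opening: 0.679
[ 0.44061894 -0.39958752  0.25037606] [-1.57109592e+00  3.28851187e-04 -2.68785845e+00] [ 0.99160009 -0.264151    0.48312279]
[32.9 11. ] [   0    0   68   23 1500]
[360.7   8.1] [338   0  50  21 742]
[603.7 100.8] [  539     0   101   184 11708]
[373.  116.2] [358 102  31  30 660]
[478.3 148.1] [455 111  48  74 496]
[273.9 152.3] [261 140  27  26 358]
[196.4 235.9] [185 232  24   8 132]
```

View pics/w4.png

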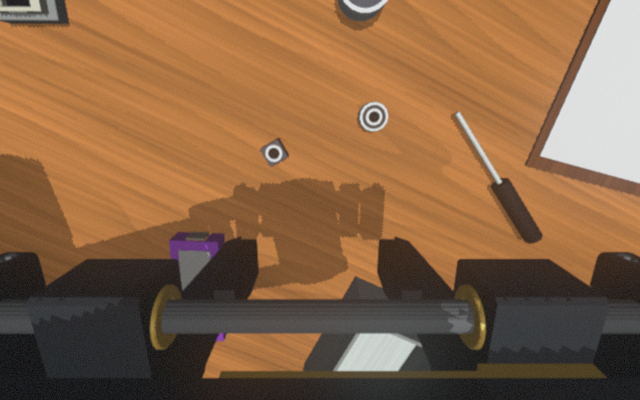

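Run:
```python
from h import *
s=bot.sense(); im=cv2.imread("pics/w4.png")[:,:,::-1]
crop(im,250,90,400,180,"w4c",5)
hsv=cv2.cvtColor(im,cv2.COLOR_RGB2HSV)
for c,st,mm in blobs(hsv[:240,:,1]<70,60):
    if 250<c[0]<400 and 90<c[1]<180:
        f=np.zeros(im.shape[:2],np.uint8);f[:240]=mm; cn=cv2.findContours(f,0,1)[0][0][:,0,:]
        for z in(.018,.009): print(z,cv2.minAreaRect(ray("wrist",cn,z,s)[:,:2].astype(np.float32)*1000),ray("wrist",cv2.minEnclosingCircle(cn)[0],z,s))
```

```text
0.018 ((521.0714111328125, -427.322021484375), (32.270999908447266, 31.4353084564209), 72.77828216552734) [[ 0.52129543 -0.42692599  0.018     ]]
0.009 ((521.4306030273438, -428.83056640625), (33.066898345947266, 32.210670471191406), 72.77816009521484) [[ 0.52166007 -0.42842473  0.009     ]]
0.018 ((436.7349853515625, -345.2455139160156), (22.761249542236328, 23.46398162841797), 55.093997955322266) [[ 0.43700751 -0.34521751  0.018     ]]
0.009 ((435.01397705078125, -344.7296142578125), (23.322608947753906, 24.042699813842773), 55.09406661987305) [[ 0.43529326 -0.34470097  0.009     ]]
```

View pics/w4c.png

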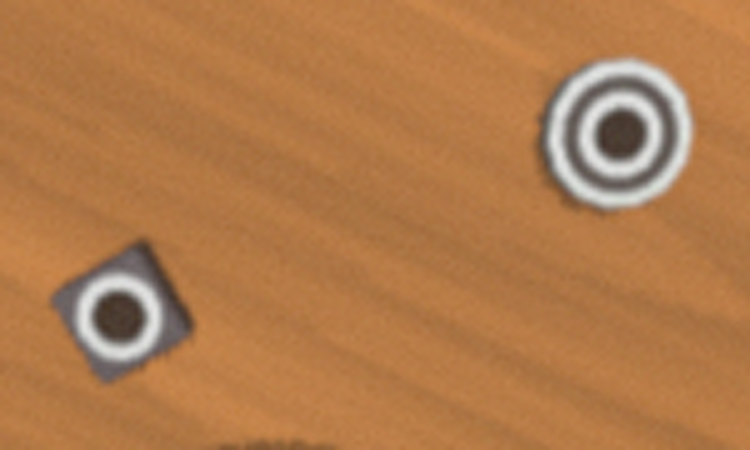

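Run:
```python
from h import *
s=bot.sense(); p=ray("wrist",(273.6,153),.018,s)[0]; print(p, proj("wrist",s["tcp_pos"],s))
go([.4368,-.3453,.10],np.radians(-125))
go([.4368,-.3453,.022],np.radians(-125))
```

```text
[ 0.43605916 -0.34521306  0.018     ] [[319.45708082 270.73069571]]
shift [-20.2 150.6 -50.3] ['[-0.    -0.506 -0.   ] q6~-0.27', '[ 0.     2.636 -0.   ] q6~2.87']
shift [-20.2 228.6 -50.3] ['[-0.    -0.506 -0.   ] q6~-0.27', '[ 0.     2.636 -0.   ] q6~2.87']
```

```bash
python3 -m handwheel '0 -0.18 0 -20 50 -50 50; 0 -0.36 0 -20 100 -50 50; 0 -0.506 0 -20 150 -50 50; 0 -0.506 0 -20 150 -50 50; 0 -0.506 0 -20 150 -50 50'
python3 - <<'E'
from h import *
s,im=grab("wrist","w5"); print(s["tcp_pos"],s["tcp_rot"],proj("wrist",[.4362,-.3453,.018],s))
E
```

```text
t: 7.08
tcp_pos: [0.4371, -0.3476, 0.1024]
tcp_rot: [-1.568, -0.001, -2.186]
ft_force: [0.8, -0.0, -0.1]
opening: 0.565
[ 0.4370605  -0.34764482  0.10239147] [-1.56776120e+00 -7.74990396e-04 -2.18630364e+00] [[314.81217816 209.98356523]]
```

View pics/w5.png

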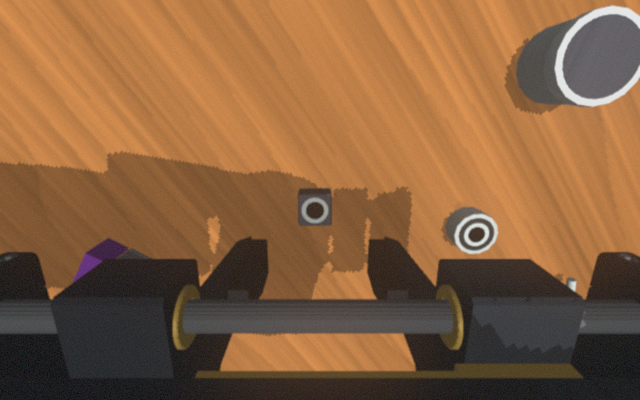

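Run:
```python
from h import *
s=bot.sense(); print(s["tcp_pos"],s["tcp_rot"],ray("wrist",(314.3,210),.018,dict(s)))
go([.4361,-.3452,.022],np.radians(-125))
```

```text
[ 0.43704642 -0.34795124  0.1026616 ] [-1.56686231e+00 -1.03464210e-03 -2.18613153e+00] [[ 0.43587763 -0.34554102  0.018     ]]
shift [-1.8 80.6 -2.7] ['[-0.004 -0.004  0.001] q6~-0.27', '[-2.000e-03  3.137e+00 -6.000e-03] q6~2.87']
```

```bash
python3 -m handwheel '0 0 0 -2 40 -2.5 50; 0 0 0 -2 70 -2.5 50; 0 0 0 -2 80 -2.5 50; 0 0 0 -2 80 -2.5 50; 0 0 0 -2 80 -2.5 50'
python3 - <<'E'
from h import *
s=bot.sense(); print(s["tcp_pos"],s["tcp_rot"])
go([.4361,-.3453,.022],np.radians(-125))
E
```

```text
t: 7.75
tcp_pos: [0.4357, -0.3451, 0.0218]
tcp_rot: [-1.568, -0.001, -2.185]
ft_force: [-0.5, -0.2, 1.2]
opening: 0.565
[ 0.43571073 -0.34507078  0.02175556] [-1.56820439e+00 -6.96994832e-04 -2.18505599e+00]
shift [-0.  -0.2  0.5] ['[-0.003 -0.003  0.001] q6~-0.27', '[-1.000e-03  3.138e+00 -4.000e-03] q6~2.87']
```

```bash
python3 -m handwheel '0 0 0 0 0 0 20; 0 0 0 0 0 0 15; 0 0 0 0 0 0 15; 0 0 0 0 0 0 15; 0 0 0 0 0 0 15; 0 0 0 0 -30 0 15; 0 0 0 0 -80 0 15; 0 0 0 0 -80 0 15;0 0 0 0 -80 0 15' 20
python3 - <<'E'
from h import *
s,im=grab("wrist","w6"); print(s["tcp_pos"],s["tcp_rot"],s["opening"]*88.1)
go([.4714,-.0516,.10],np.radians(-154.2))
E
```

```text
t: 8.88
tcp_pos: [0.4348, -0.344, 0.0993]
tcp_rot: [-1.572, 0.0, -2.185]
ft_force: [0.5, 0.3, -1.2]
opening: 0.27
[ 0.43476621 -0.3440055   0.09934703] [-1.57228737e+00  3.91567315e-04 -2.18479343e+00] 23.822798349788332
shift [-260.1   -0.6 -138.4] ['[ 0.003  0.506 -0.   ] q6~0.76', '[-0.    -2.635 -0.004] q6~-2.38']
```

View pics/w6.png

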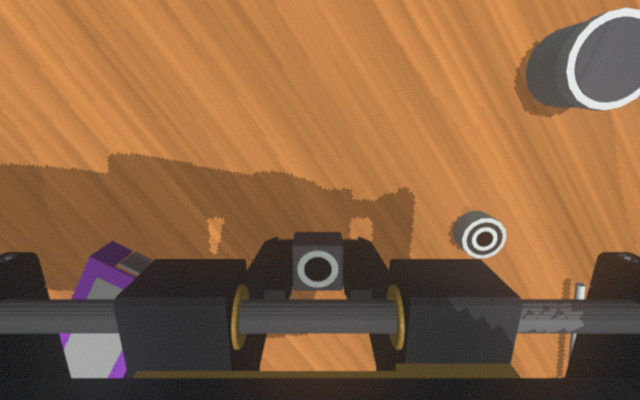

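```bash
cat >> h.py <<'E'
def held(uv,ty):
    "pixel on plane tool y=ty(m) -> tool x,z mm"
    c=bot.camera_info("wrist");M=c["tool_from_camera"]
    d=M[:3,:3]@np.array([(uv[0]-c["cx"])/c["fx"],(uv[1]-c["cy"])/c["fy"],1]); k=(ty-M[1,3])/d[1]
    return (M[:3,3]+k*d)*1000
E
python3 - <<'E'
from h import *
print(held((319,269),.004), held((319,269),.003))
E
python3 -m handwheel '0 0.1 0 -50 -20 -20 15; 0 0.25 0 -110 -20 -50 15; 0 0.4 0 -170 -20 -90 15; 0 0.506 0 -230 -20 -120 15; 0 0.506 0 -260 -20 -138 15;  0 0.506 0 -260 -20 -138 15;0 0.506 0 -260 -20 -138 15'
python3 - <<'E'
from h import *
s,im=grab("wrist","w7"); print(s["tcp_pos"],s["tcp_rot"],s["opening"]*88.1)
E
```

```text
[0.93387995 4.         0.2914755 ] [0.38306914 3.         0.28565249]
t: 9.8
tcp_pos: [0.472, -0.0527, 0.1195]
tcp_rot: [-1.572, -0.001, -2.691]
ft_force: [-0.2, 0.1, -1.0]
opening: 0.266
[ 0.47197849 -0.05273016  0.11946359] [-1.57170629e+00 -1.17056186e-03 -2.69051957e+00] 23.4058763925031
```

View pics/w7.png

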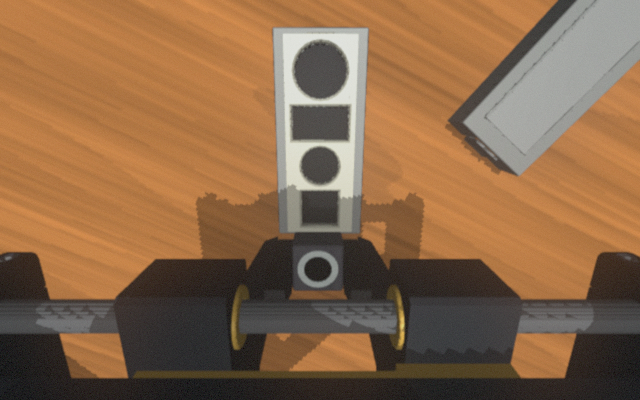

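Run:
```python
from h import *
s=bot.sense(); im=cv2.imread("pics/w7.png")[:,:,::-1]
print(s["tcp_pos"])
tray(s,im,(260,20,380,236))
A=R.from_euler("xyz",s["tcp_rot"])
t=np.array([.4714,-.0516,.042]);print(proj("wrist",[.4714,-.0516,.026],s), A.apply([1,0,0]),A.apply([0,0,1]))
go(t,np.radians(-154.2))
```

```text
[ 0.4720581  -0.05328337  0.11962306]
outline@.016 ((515.33447265625, -32.97068405151367), (148.3492889404297, 63.4903564453125), 25.65898895263672)
dark [320.1  69.8] [ 0.5576 -0.0127  0.026 ] [33.  32.8] 25.8
dark [319.9 122.5] [ 0.5273 -0.0273  0.026 ] [20.7 37.3] 25.8
dark [319.5 164.9] [ 0.5008 -0.0399  0.026 ] [24.4 24.9] 25.8
dark [319.3 207.5] [ 0.4721 -0.0537  0.026 ] [25.6 26.2] 25.8
dark [317.5 233. ] [ 0.4533 -0.0613  0.026 ] [ 1.6 32.5] 25.8
[[316.34038422 207.12418327]] [-9.00492657e-01 -4.34870312e-01  8.87113346e-04] [ 4.34869916e-01 -9.00493079e-01 -6.08760977e-04]
shift [-0.2 77.6 -1.8] ['[ 0.001 -0.     0.001] q6~0.76', '[-1.000e-03  3.141e+00  1.000e-03] q6~-2.38']
```

```bash
python3 -m handwheel '0 0 0 -0.5 40 0 15; 0 0 0 -0.5 60 0 15; 0 0 0 -0.5 69 0 15; 0 0 0 -0.5 69 0 15'
python3 - <<'E'
from h import *
s,im=grab("wrist","w8"); print(s["tcp_pos"],s["ft_force"])
crop(im,220,180,420,310,"w8c",4)
E
```

```text
t: 10.35
tcp_pos: [0.4726, -0.053, 0.051]
tcp_rot: [-1.571, -0.001, -2.692]
ft_force: [0.2, 0.1, -0.3]
opening: 0.266
[ 0.47257601 -0.05295143  0.05101156] [ 0.17596043  0.14733672 -0.30074799]
```

View pics/w8c.png

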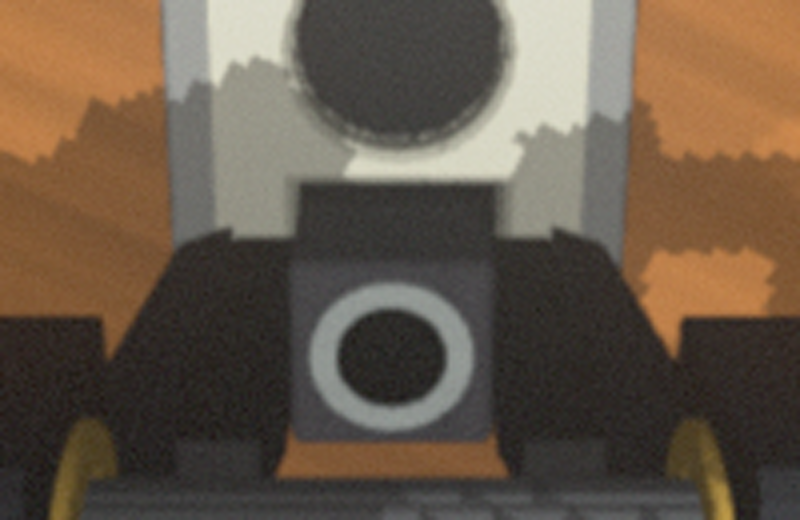

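```bash
python3 -m handwheel '0 0 0 0 0 0.8 15; 0 0 0 0 4 0.8 15; 0 0 0 0 7 0.8 15; 0 0 0 0 9 0.8 15; 0 0 0 0 9 0.8 15'
python3 - <<'E'
from h import *
s,im=grab("wrist","w9"); print(s["tcp_pos"],s["ft_force"])
crop(im,220,180,420,310,"w9c",4)
E
```

```text
t: 11.02
tcp_pos: [0.4729, -0.0528, 0.0421]
tcp_rot: [-1.571, -0.0, -2.691]
ft_force: [-0.2, -0.6, -1.0]
opening: 0.27
[ 0.47287209 -0.052844    0.04208719] [-0.17962453 -0.5551025  -0.95194928]
```

View pics/w9c.png

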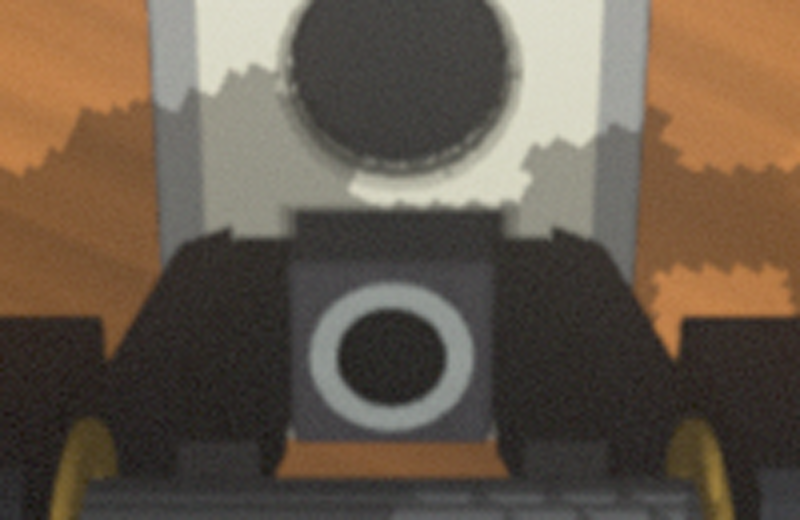

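```bash
python3 -m handwheel '0 0 0 0 0 0 24; 0 0 0 0 0 0 40; 0 0 0 0 0 0 40; 0 0 0 0 -20 0 40; 0 0 0 20 -80 0 40; 0 0 0 50 -120 0 40;  0 0 0 60 -140 0 40; 0 0 0 60 -140 0 40'
python3 - <<'E'
from h import *
s,im=grab("wrist","w10"); print(s["tcp_pos"],s["ft_force"])
hsv=cv2.cvtColor(im,cv2.COLOR_RGB2HSV)
c=None
crop(im,240,20,440,260,"w10c",3)
tray(s,im,(200,0,420,236))
go([.521,-.4273,.12],-2.2)
E
```

```text
t: 12.08
tcp_pos: [0.4191, -0.0794, 0.1833]
tcp_rot: [-1.568, 0.002, -2.692]
ft_force: [0.8, 0.2, -0.2]
opening: 0.455
[ 0.41906043 -0.07943026  0.1833222 ] [ 0.79812735  0.20809446 -0.20044877]
outline@.016 ((504.6398010253906, -37.41600799560547), (120.41875457763672, 63.52408218383789), 25.742412567138672)
dark [317.5   9.5] [ 0.5503 -0.0154  0.026 ] [16.4 32.7] 25.9
dark [317.5  45. ] [ 0.5269 -0.0267  0.026 ] [21.9 37.4] 25.8
dark [317.4  83.2] [ 0.5002 -0.0396  0.026 ] [24.  24.7] 25.8
dark [331.  120.7] [ 0.4774 -0.0638  0.026 ] [23.9  1. ] 24.3
dark [316.6 120.9] [ 0.4718 -0.0525  0.026 ] [10.2 10.5] 25.8
shift [ 59.8  62.5 357.8] ['[-0.001 -0.491 -0.001] q6~-0.23', '[ 1.00e-03  2.65e+00 -1.00e-03] q6~2.91']
```

View pics/w10c.png

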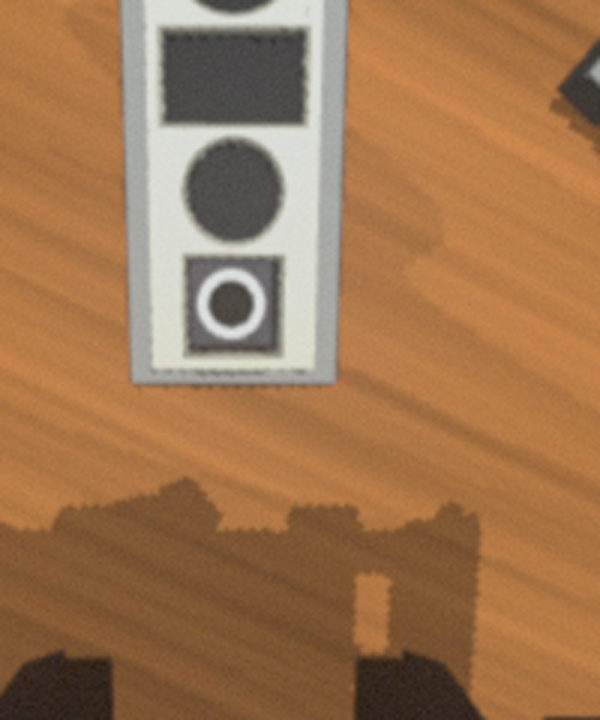

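```bash
python3 - <<'E'
from h import *
go([.521,-.4275,.10],np.radians(-154.2))
E
python3 -m handwheel '0 0 0 10 0 60 50; 0 0 0 20 0 120 50; 0 0 0 30 0 180 50; 0 0 0 40 30 240 50; 0 0 0 60 60 300 50; 0 0 0 60 82 358 50; 0 0 0 60 82 358 50; 0 0 0 60 82 358 50;0 0 0 60 82 358 50'
python3 - <<'E'
from h import *
s,im=grab("wrist","w11"); print(s["tcp_pos"],s["tcp_rot"])
E
```

```text
shift [ 59.9  82.5 358. ] ['[-0.001  0.    -0.001] q6~0.26', '[-1.000e-03 -3.142e+00  1.000e-03] q6~-2.88']
t: 13.25
tcp_pos: [0.5211, -0.426, 0.1007]
tcp_rot: [-1.571, 0.0, -2.69]
ft_force: [-0.1, 0.3, -1.0]
opening: 0.566
[ 0.52114056 -0.42600482  0.10074919] [-1.57085260e+00  1.46743811e-04 -2.68953094e+00]
```

View pics/w11.png

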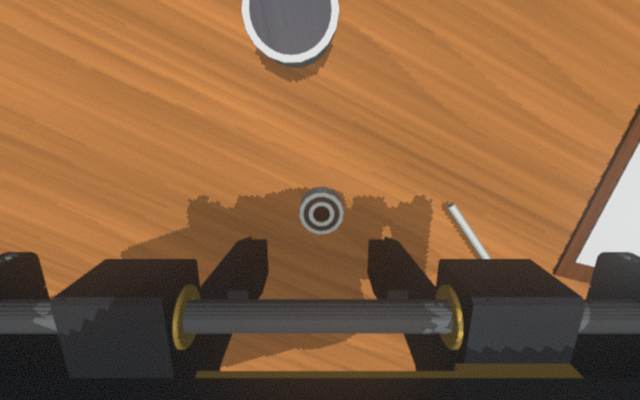

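Run:
```python
from h import *
s=bot.sense(); p=ray("wrist",(321,213.5),.018,s)[0]; print(p)
go([p[0],p[1],.022],np.radians(-154.2))
```

```text
[ 0.52090046 -0.42808089  0.018     ]
shift [ 1.1 79.1  1.6] ['[-0.001  0.002 -0.   ] q6~0.26', '[-0.00e+00 -3.14e+00  1.00e-03] q6~-2.88']
```

```bash
python3 -m handwheel '0 0 0 1 40 1.5 50; 0 0 0 1 70 1.5 50; 0 0 0 1 79 1.5 50; 0 0 0 1 79 1.5 50; 0 0 0 1 79 1.5 50; 0 0 0 1 79 1.5 25; 0 0 0 1 79 1.5 25; 0 0 0 1 79 1.5 25; 0 0 0 1 79 1.5 25; 0 0 0 1 79 1.5 25; 0 0 0 1 50 1.5 25; 0 0 0 1 -10 1.5 25; 0 0 0 1 -20 1.5 25; 0 0 0 1 -20 1.5 25' 25
python3 - <<'E'
from h import *
s,im=grab("wrist","w12"); print(s["tcp_pos"],s["tcp_rot"],s["opening"]*88.1)
crop(im,220,180,420,310,"w12c",4)
go([.5573,-.0118,.12],np.radians(-154.2))
E
```

```text
t: 15.05
tcp_pos: [0.5205, -0.4291, 0.12]
tcp_rot: [-1.571, -0.0, -2.691]
ft_force: [-0.6, 0.4, -1.2]
opening: 0.349
[ 0.52054954 -0.42909383  0.11999253] [-1.57083451e+00 -1.31589668e-05 -2.69079931e+00] 30.78447990165285
shift [-215.    -0.6 -359.2] ['[0.002 0.001 0.001] q6~0.89', '[ 1.000e-03 -3.141e+00 -4.000e-03] q6~-2.25']
```

View pics/w12c.png

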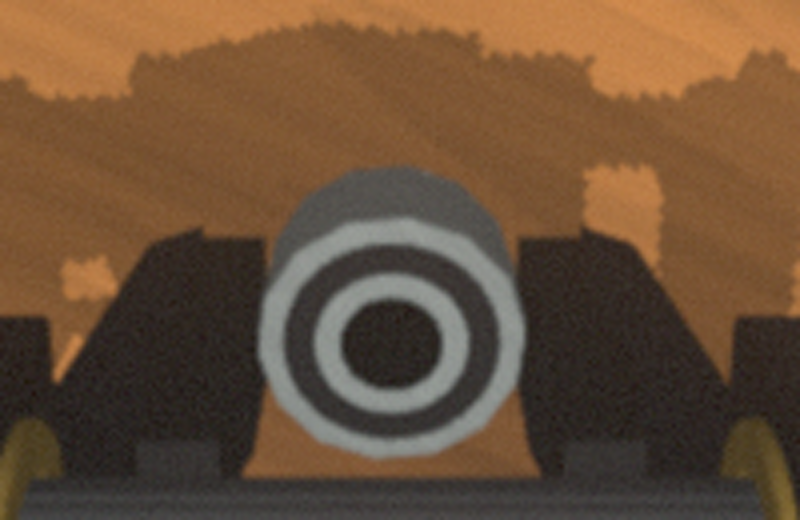

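```bash
python3 -m handwheel '0 0 0 -30 -20 -55 25; 0 0 0 -65 -20 -110 25; 0 0 0 -100 -20 -165 25; 0 0 0 -135 -20 -220 25; 0 0 0 -165 -20 -275 25; 0 0 0 -200 -10 -325 25; 0 0 0 -215 0 -359 25; 0 0 0 -215 0 -359 25; 0 0 0 -215 0 -359 25; 0 0 0 -215 0 -359 25'
python3 - <<'E'
from h import *
s,im=grab("wrist","w13"); print(s["tcp_pos"],s["tcp_rot"],s["opening"]*88.1)
print(held((317.75,265.5),.004),held((319,269),.004))
E
```

```text
t: 16.35
tcp_pos: [0.5578, -0.0137, 0.1199]
tcp_rot: [-1.571, -0.0, -2.693]
ft_force: [-0.3, -0.2, -1.3]
opening: 0.353
[ 0.55778839 -0.01368123  0.11993797] [-1.57098504e+00 -3.93779203e-04 -2.69251196e+00] 31.127991106756046
[-0.51354872  4.         -0.78454622] [ 1.32267055  4.         -0.19228179]
```

View pics/w13.png

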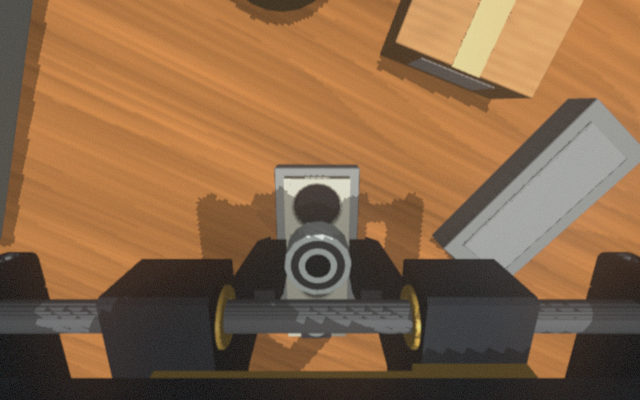

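Run:
```python
from h import *
for i in range(3): print(bot.camera_info("wrist")["tool_from_camera"][:3,3], bot.camera_info("wrist")["cx"])
s=bot.sense(); im=cv2.imread("pics/w13.png")[:,:,::-1]
crop(im,260,150,380,310,"w13c",4)
```

```text
[-0.07376297 -0.13231431 -0.00098272] 317.4413230079323
[-0.07376297 -0.13231431 -0.00098272] 317.4413230079323
[-0.07376297 -0.13231431 -0.00098272] 317.4413230079323
```

View pics/w13c.png

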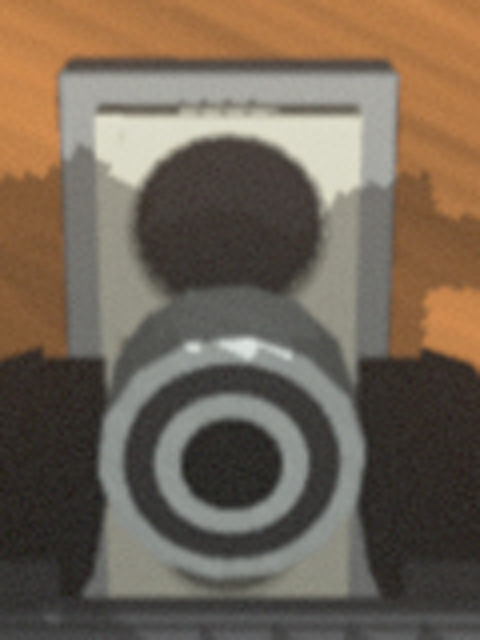

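Run:
```python
from h import *
s=bot.sense(); print(s["tcp_pos"])
A=R.from_euler("xyz",s["tcp_rot"])
for uv in [(317.3,184.2),(293.5,207),(340.5,207)]: print(A.inv().apply(ray("wrist",uv,.026,s)[0]-s["tcp_pos"])*1000)
print(held((317.75,265.5),.004))
print(A.inv().apply(np.array([.5576,-.0127,.026])-s["tcp_pos"])*1000)
```

```text
[ 0.55783012 -0.01368035  0.12009047]
[-17.52123788  94.08821166  -1.04937752]
[ -0.15282667  94.09082646 -18.63479067]
[-0.18123728 94.09012894 16.11562475]
[-0.51354872  4.         -0.78454622]
[-0.23042621 94.09046388 -0.98119789]
```

```bash
python3 -m handwheel '0 0 0 0.3 40 -0.3 25; 0 0 0 0.3 62 -0.3 25; 0 0 0 0.3 69 -0.3 25; 0 0 0 0.3 72 -0.3 25; 0 0 0 0.3 75 -0.3 25; 0 0 0 0.3 78 -0.3 25; 0 0 0 0.3 78 -0.3 25'
python3 - <<'E'
from h import *
s,im=grab("wrist","w14"); print(s["tcp_pos"],s["ft_force"])
crop(im,220,160,420,310,"w14c",4)
E
```

```text
t: 17.27
tcp_pos: [0.5574, -0.0122, 0.0424]
tcp_rot: [-1.571, 0.0, -2.691]
ft_force: [0.5, 0.1, -0.8]
opening: 0.355
[ 0.55740835 -0.01224992  0.04236792] [ 0.53084593  0.06925507 -0.78035302]
```

View pics/w14c.png

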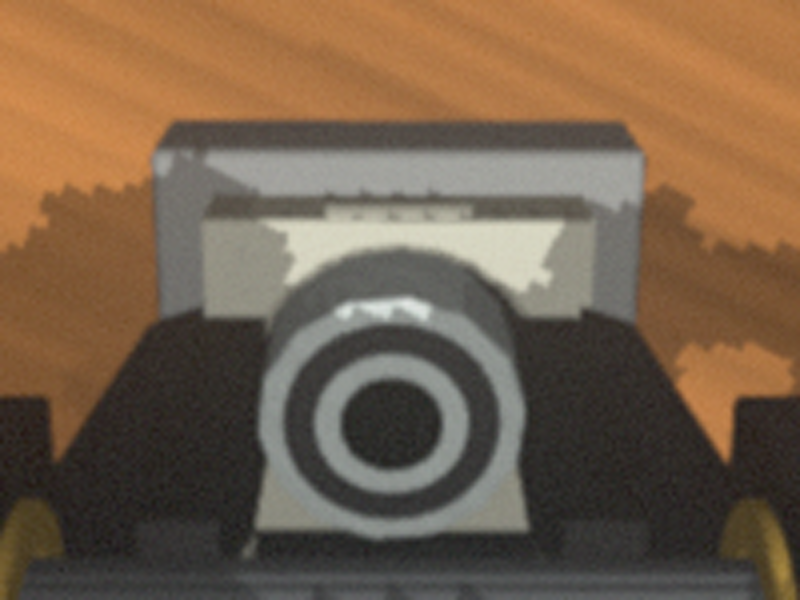

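```bash
python3 -m handwheel '0 0 0 0 0 0 33; 0 0 0 0 0 0 48; 0 0 0 0 0 0 48; 0 0 0 0 -20 0 60; 0 0 0 30 -80 20 80; 0 0 0 70 -120 60 86;  0 0 0 80 -160 80 86; 0 0 0 80 -200 80 86; 0 0 0 80 -200 80 86'
python3 - <<'E'
from h import *
s,im=grab("wrist","w15"); print(s["tcp_pos"],s["tcp_rot"],s["ft_force"])
E
```

```text
t: 18.45
tcp_pos: [0.5209, -0.1199, 0.2451]
tcp_rot: [-1.566, 0.004, -2.691]
ft_force: [-0.0, -0.4, 0.5]
opening: 0.975
[ 0.5208952  -0.11985013  0.24507597] [-1.56607765  0.00383675 -2.69148178] [-0.04560683 -0.42609968  0.52093322]
```

View pics/w15.png

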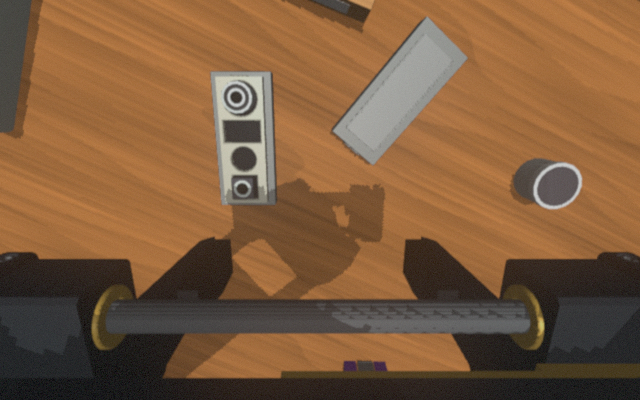

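```bash
cat >> h.py <<'E'
def cover(s,im,box,n="wrist",zt=.027,smax=60,vmin=130):
    x0,y0,x1,y1=box; hsv=cv2.cvtColor(im,cv2.COLOR_RGB2HSV)
    m=np.zeros(im.shape[:2],bool); m[y0:y1,x0:x1]=(hsv[y0:y1,x0:x1,1]<smax)&(hsv[y0:y1,x0:x1,2]>vmin)
    m=cv2.morphologyEx(m.astype(np.uint8),cv2.MORPH_OPEN,np.ones((3,3)))
    b=max(blobs(m,50),key=lambda b:b[1][4]); cn=cv2.findContours(b[2].astype(np.uint8),0,1)[0][0]
    P=ray(n,cn[:,0,:],zt,s)[:,:2].astype(np.float32)*1000
    r=cv2.minAreaRect(P); print("cover",r,b[1], cv2.boxPoints(cv2.minAreaRect(cn)).tolist()); return r
E
python3 - <<'E'
from h import *
s=bot.sense(); im=cv2.imread("pics/w15.png")[:,:,::-1]
for v in(110,130,150): cover(s,im,(320,0,480,180),vmin=v)
crop(im,320,0,480,180,"w15c",4)
tray(s,im,(200,50,290,215))
print(proj("wrist",[s["tcp_pos"]],s))
E
```

```text
cover ((629.1785278320312, -157.23843383789062), (58.17935562133789, 142.70953369140625), 76.27765655517578) [ 334   18  133  146 8154] [[328.106201171875, 128.59292602539062], [426.2301025390625, 16.451339721679688], [469.9114990234375, 54.67259216308594], [371.78759765625, 166.81417846679688]]
cover ((629.9161376953125, -157.63714599609375), (57.75468444824219, 141.0872039794922), 76.27765655517578) [ 334   18  133  146 8058] [[330.38824462890625, 129.04702758789062], [426.60003662109375, 16.799983978271484], [470.16473388671875, 54.14117431640625], [373.95294189453125, 166.38821411132812]]
cover ((631.0225830078125, -154.11270141601562), (49.694454193115234, 139.42543029785156), 76.72135925292969) [ 335   22  116  135 5892] [[333.09417724609375, 130.41720581054688], [426.3458251953125, 18.134647369384766], [463.077880859375, 48.64093017578125], [369.82623291015625, 160.92349243164062]]
outline@.016 ((515.299072265625, -31.882247924804688), (145.35934448242188, 64.02611541748047), 25.737464904785156)
dark [250.7 102.4] [ 0.5571 -0.0236  0.026 ] [32.7 15. ] 5.5
dark [236.   96.6] [ 0.5558 -0.0078  0.026 ] [22.7 23. ] 25.9
dark [235.7  97. ] [ 0.5553 -0.0076  0.026 ] [10.   9.9] 50.5
dark [242.  130.9] [ 0.5261 -0.0265  0.026 ] [20.9 37.5] 25.9
dark [243.6 158.4] [ 0.4995 -0.0391  0.026 ] [25.  24.8] 80.3
dark [248.1 187.1] [ 0.4718 -0.0559  0.026 ] [25.4 28.5] 25.8
dark [242.  188.7] [ 0.467  -0.0504  0.026 ] [10.4 11.4] 25.8
[[319.4617368  270.72426719]]
```

View pics/w15c.png

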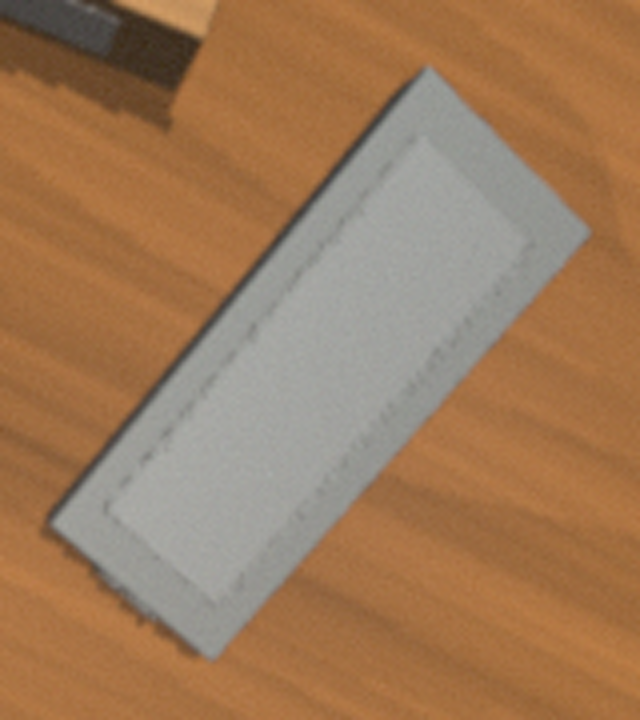

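Run:
```python
from h import *
go([.629,-.1573,.12],np.radians(-103.7))
```

```text
shift [-81.2 123.2  81.4] ['[-0.002 -0.881 -0.001] q6~-0.19', '[ 1.00e-03  2.26e+00 -3.00e-03] q6~2.95']
```

```bash
python3 -m handwheel '0 -0.15 0 -20 40 20 88; 0 -0.3 0 -40 80 40 88; 0 -0.5 0 -60 123 60 88; 0 -0.7 0 -81 123 81 88; 0 -0.881 0 -81 123 81 88; 0 -0.881 0 -81 123 81 88; 0 -0.881 0 -81 123 81 88; 0 -0.881 0 -81 123 81 88'
python3 - <<'E'
from h import *
s,im=grab("wrist","w16"); print(s["tcp_pos"],s["tcp_rot"])
go([.629,-.1573,.026],np.radians(-103.7))
E
```

```text
t: 19.5
tcp_pos: [0.6282, -0.1566, 0.1192]
tcp_rot: [-1.571, 0.0, -1.812]
ft_force: [0.2, -0.7, 0.1]
opening: 1.0
[ 0.62817057 -0.15657573  0.119173  ] [-1.57106513e+00  2.92628199e-05 -1.81172294e+00]
shift [ 0.5 93.3  0.9] ['[ 0.    -0.001 -0.   ] q6~-0.19', '[0.   3.14 0.  ] q6~2.95']
```

View pics/w16.png

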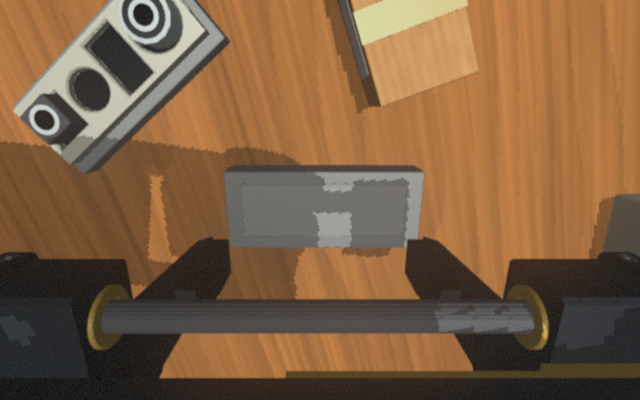

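```bash
python3 -m handwheel '0 0.18 0 0 0 0 88; 0 0.36 0 0 0 0 88; 0 0.54 0 0 0 0 88; 0 0.72 0 0 0 0 88; 0 0.9 0 0 0 0 88; 0 1.08 0 0 0 0 88; 0 1.26 0 0 0 0 88; 0 1.44 0 0 0 0 88; 0 1.571 0 0 0 0 88; 0 1.571 0 0 0 0 88; 0 1.571 0 0 0 0 88'
python3 - <<'E'
from h import *
s,im=grab("wrist","w17"); print(s["tcp_pos"],s["tcp_rot"])
go([.629,-.1573,.026],np.radians(166.3))
E
```

```text
t: 20.92
tcp_pos: [0.6284, -0.1567, 0.1193]
tcp_rot: [-1.571, 0.0, 2.905]
ft_force: [-0.4, -0.3, -0.1]
opening: 0.997
[ 0.62836846 -0.15672061  0.11932649] [-1.57077983e+00  9.41097521e-05  2.90455456e+00]
shift [-0.7 93.3  0.4] ['[ 0.     0.002 -0.   ] q6~1.38', '[-0.   -3.14 -0.  ] q6~-1.76']
```

View pics/w17.png

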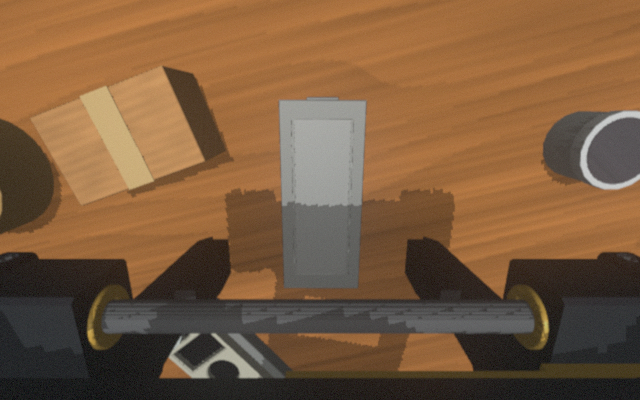

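Run:
```python
from h import *
s=bot.sense()
P=ray("wrist",[(279.5,101),(366.5,101),(358.5,288.5),(285.5,288.5)],.027,s)
c=P.mean(0);print(P.round(4),c, np.linalg.norm(P[0]-P[1]),np.linalg.norm(P[1]-P[2]))
v=P[0]+P[1]-P[2]-P[3];print(np.degrees(np.arctan2(v[1],v[0])))
a=np.arctan2(-v[1],-v[0])
go([c[0],c[1],.026],a)
```

```text
[[ 0.7069 -0.1484  0.027 ]
 [ 0.6933 -0.2049  0.027 ]
 [ 0.5549 -0.1713  0.027 ]
 [ 0.5685 -0.115   0.027 ]] [ 0.63089779 -0.15990796  0.027     ] 0.05811851188335438 0.1423916807578318
-13.602099661149545
shift [-3.2 93.3  2.5] ['[ 0. -0. -0.] q6~1.38', '[0.    3.141 0.   ] q6~-1.76']
```

```bash
python3 -m handwheel '0 0 0 -2.5 45 2 88; 0 0 0 -2.5 80 2 88; 0 0 0 -2.5 93 2 88; 0 0 0 -2.5 93 2 88; 0 0 0 -2.5 93 2 70; 0 0 0 -2.5 93 2 50; 0 0 0 -2.5 93 2 50; 0 0 0 -2.5 93 2 50; 0 0 0 -2.5 93 2 50; 0 0 0 -2.5 93 2 50; 0 0 0 -2.5 70 2 50; 0 0 0 -2.5 20 2 50; 0 0 0 -2.5 0 2 50; 0 0 0 -2.5 0 2 50; 0 0 0 -2.5 0 2 50' 25
python3 - <<'E'
from h import *
s,im=grab("wrist","w18"); print(s["tcp_pos"],s["tcp_rot"],s["opening"]*88.1)
go([.5154,-.032,.12],np.radians(-154.2))
E
```

```text
t: 22.85
tcp_pos: [0.6298, -0.1591, 0.1177]
tcp_rot: [-1.571, -0.002, 2.902]
ft_force: [0.8, 0.2, -0.0]
opening: 0.668
[ 0.62979421 -0.15905956  0.11769815] [-1.57129204e+00 -2.48246643e-03  2.90236363e+00] 58.840479217576366
shift [141.2  -2.  -96.3] ['[ 0.002 -0.69   0.002] q6~0.83', '[-3.000e-03  2.452e+00  2.000e-03] q6~-2.31']
```

View pics/w18.png

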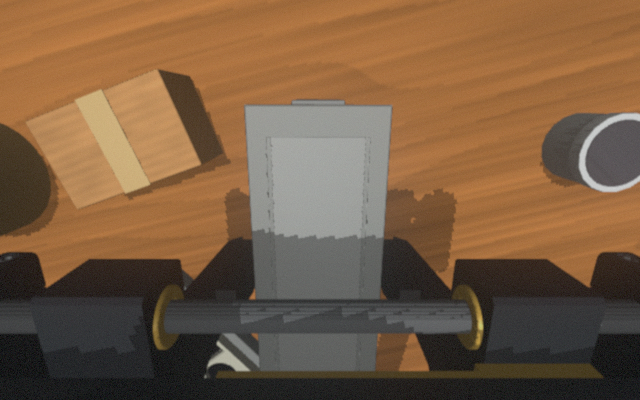

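```bash
python3 - <<'E'
from h import *
for uv in [(246,106.5),(391.5,106.5),(319,104.5)]: print(held(uv,-.001))
E
python3 -m handwheel '0 0 0 10 -40 0 50; 0 -0.1 0 40 -40 -20 50; 0 -0.25 0 70 -40 -40 50; 0 -0.4 0 100 -40 -60 50; 0 -0.55 0 130 -40 -80 50; 0 -0.69 0 141 -40 -96 50; 0 -0.69 0 141 -40 -96 50; 0 -0.69 0 141 -40 -96 50;0 -0.69 0 141 -40 -96 50'
python3 - <<'E'
from h import *
s,im=grab("wrist","w19"); print(s["tcp_pos"],s["tcp_rot"],s["opening"]*88.1)
E
```

```text
[-71.70651731  -1.         -29.2634064 ]
[-71.75210304  -1.          27.82517323]
[-72.48280354  -1.          -0.62231854]
t: 24.02
tcp_pos: [0.5165, -0.0334, 0.1589]
tcp_rot: [-1.571, -0.0, -2.693]
ft_force: [0.1, 1.3, -1.1]
opening: 0.666
[ 0.51647562 -0.03336948  0.15887983] [-1.57094270e+00 -3.11111257e-04 -2.69312650e+00] 58.69391214702366
```

View pics/w19.png

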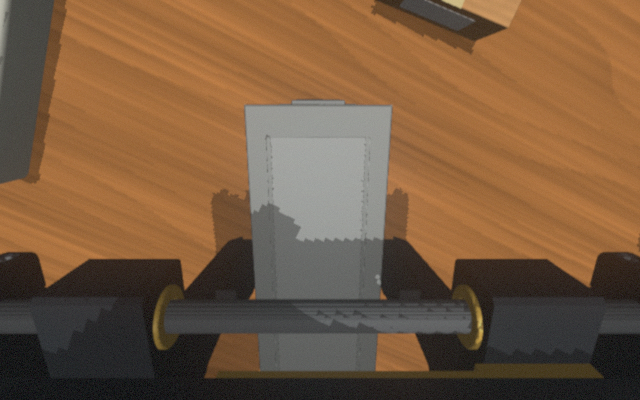

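```bash
python3 -m handwheel '0 0 0 0 40 0 50; 0 0 0 0 75 0 50; 0 0 0 0 91 0 50; 0 0 0 0 91 0 50; 0 0 0 0 91 0 50'
python3 - <<'E'
from h import *
s,im=grab("wrist","w20"); print(s["tcp_pos"],s["tcp_rot"],s["ft_force"])
crop(im,220,70,420,260,"w20c",4)
go([.5167,-.0330,.0675],np.radians(-154.2))
E
```

```text
t: 24.7
tcp_pos: [0.5166, -0.0329, 0.0689]
tcp_rot: [-1.57, 0.001, -2.691]
ft_force: [-0.6, 0.2, -0.7]
opening: 0.663
[ 0.51662009 -0.03294422  0.06892025] [-1.56993340e+00  8.70450931e-04 -2.69130136e+00] [-0.61354938  0.16605672 -0.68442825]
shift [-0.   1.6  0.1] ['[-0.001  0.    -0.001] q6~0.83', '[-2.000e-03 -3.142e+00  2.000e-03] q6~-2.31']
```

View pics/w20c.png

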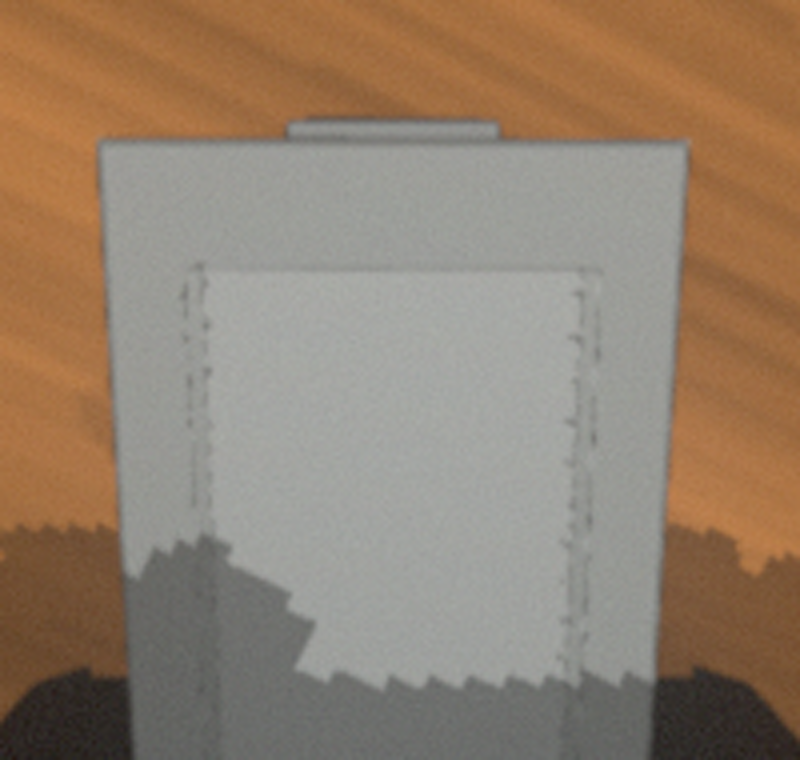

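Run:
```python
from h import *
s=bot.sense()
c=np.array([.5167,-.0324]);u=np.array([.9005,.4349]);v=np.array([-.4349,.9005])
pts=[[*(c+a*.0735*u+b*.032*v),.016] for a in(1,-1) for b in (1,-1)]
print(proj("wrist",pts,s))
s,im=grab("scene","s3"); print(proj("scene",pts)); 
crop(im,230,170,430,320,"s3c",4)
```

```text
[[260.50363461 103.25715102]
 [376.30669706 103.40830892]
 [270.99872878 328.20870962]
 [364.91185655 328.24132272]]
[[348.60255184 235.85915796]
 [331.7587031  248.71799318]
 [306.66941444 210.32678276]
 [289.54447766 221.30425466]]
```

View pics/s3c.png

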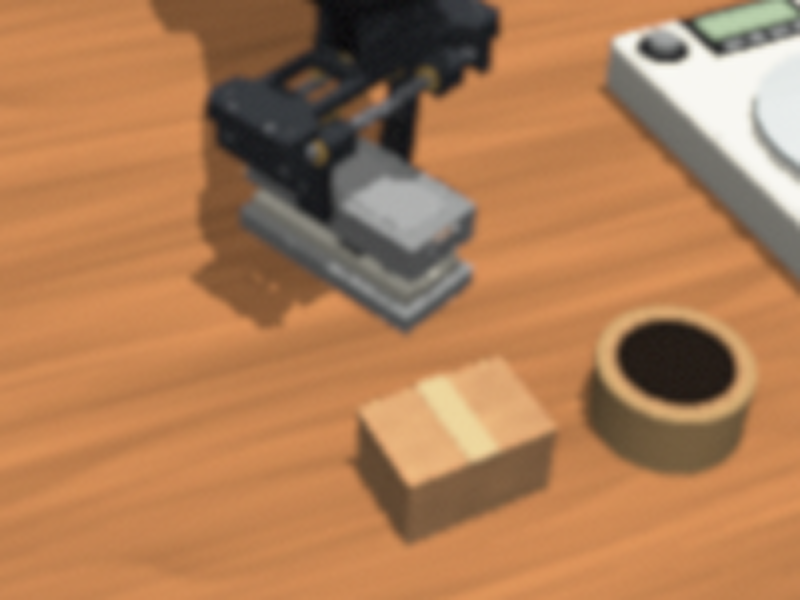

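```bash
python3 -m handwheel '0 0 0 0 8 0 50; 0 0 0 0 14 0 50; 0 0 0 0 17 0 50; 0 0 0 0 19.5 0 50; 0 0 0 0 19.5 0 50'
python3 - <<'E'
from h import *
s,im=grab("scene","s4"); print(s["tcp_pos"],s["tcp_rot"],s["ft_force"],s["opening"]*88.1)
crop(im,230,170,430,320,"s4c",4)
E
```

```text
t: 25.42
tcp_pos: [0.516, -0.0327, 0.0487]
tcp_rot: [-1.571, -0.0, -2.691]
ft_force: [-0.7, -0.2, 1.3]
opening: 0.666
[ 0.51598723 -0.03265062  0.04870321] [-1.57095287e+00 -4.68218411e-04 -2.69068959e+00] [-0.67232546 -0.22709207  1.29985507] 58.68471260479294
```

View pics/s4c.png

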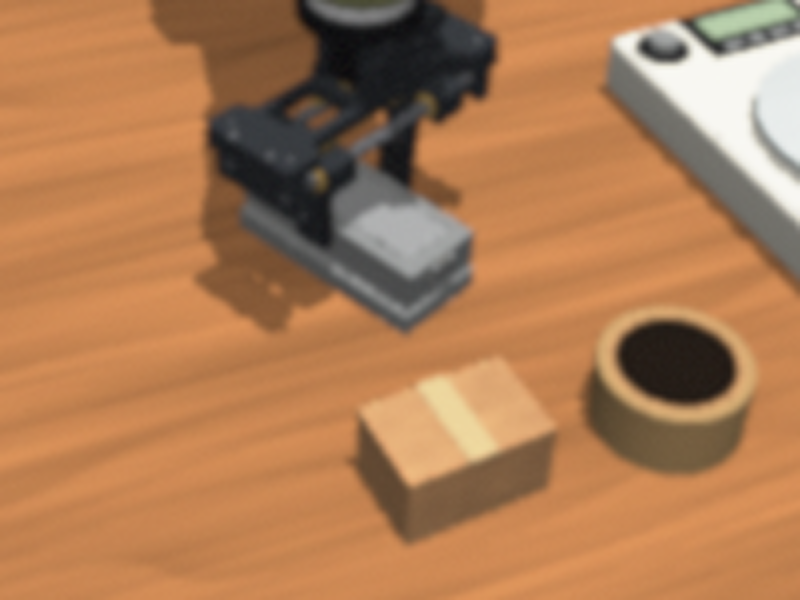

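```bash
python3 -m handwheel '0 0 0 0 0 0 66; 0 0 0 0 0 0 76; 0 0 0 0 0 0 76; 0 0 0 0 -30 0 76; 0 0 0 0 -45 0 40; 0 0 0 0 -45 0 0; 0 0 0 0 -45 0 0; 0 0 0 0 -45 0 0; 0 0 0 0 -45 0 0'
python3 - <<'E'
from h import *
s,im=grab("wrist","w21"); print(s["tcp_pos"],s["tcp_rot"],s["ft_force"],s["opening"]*88.1)
P=ray("wrist",[(0,0)],.05,s)
E
```

```text
t: 26.6
tcp_pos: [0.516, -0.0326, 0.0933]
tcp_rot: [-1.571, -0.001, -2.691]
ft_force: [0.5, -0.2, 0.3]
opening: 0.318
[ 0.51598848 -0.03257779  0.09327139] [-1.57141386e+00 -6.59145213e-04 -2.69080198e+00] [ 0.51605973 -0.15818112  0.29224098] 28.022231788011972
```

View pics/w21.png

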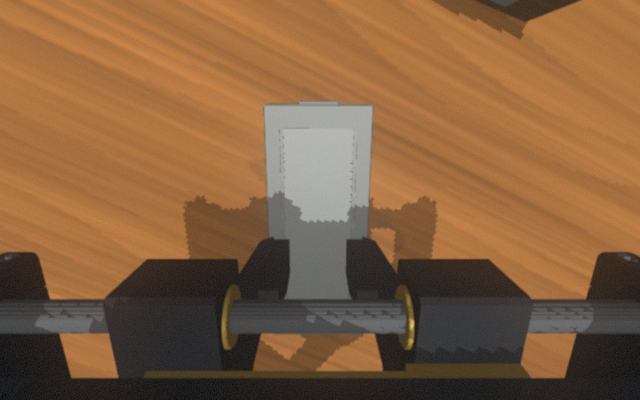

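```bash
python3 -m handwheel '0 0 0 0 0 0 0; 0 0 0 0 0 0 0;0 0 0 0 15 0 0; 0 0 0 0 25 0 0; 0 0 0 0 29 0 0; 0 0 0 0 32 0 0; 0 0 0 0 35 0 0; 0 0 0 0 37 0 0; 0 0 0 0 38 0 0; 0 0 0 0 38 0 0'
python3 - <<'E'
from h import *
s,im=grab("scene","s5"); print(s["tcp_pos"],s["ft_force"],s["opening"]*88.1)
crop(im,230,170,430,320,"s5c",4)
E
```

```text
t: 27.9
tcp_pos: [0.5162, -0.0327, 0.0574]
tcp_rot: [-1.57, 0.001, -2.691]
ft_force: [-6.2, -0.3, 18.8]
opening: 0.006
[ 0.51621856 -0.03266455  0.05738601] [-6.24483566 -0.32704326 18.75400257] 0.542890840846593
```

View pics/s5c.png

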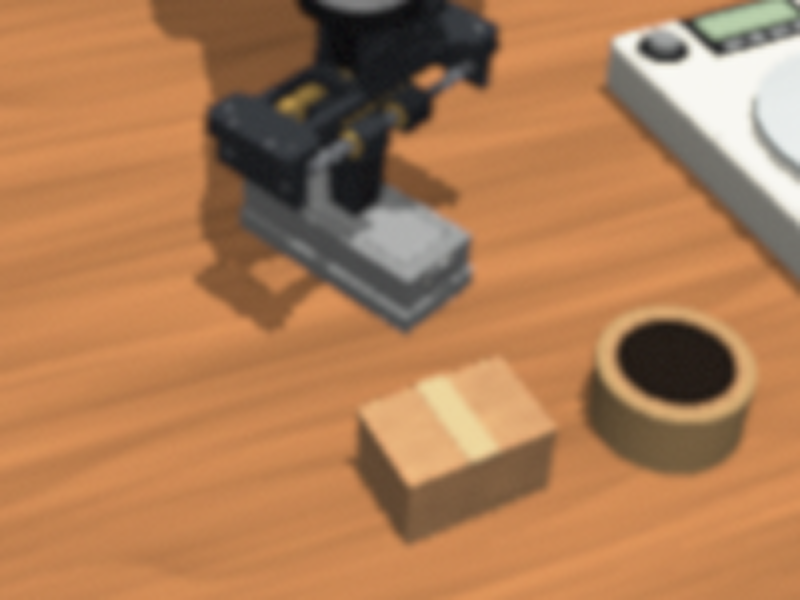

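```bash
python3 -m handwheel '0 0 0 0 -5 0 0; 0 0 0 0 -50 0 40; 0 0 0 30 -100 0 88; 0 0 0 50 -140 0 88; 0 0 0 50 -140 0 88; 0 0 0 50 -140 0 88'
python3 - <<'E'
from h import *
s,im=grab("wrist","w22"); print(s["tcp_pos"],s["tcp_rot"],s["ft_force"],s["opening"]*88.1)
s2,i2=grab("scene","s6"); crop(i2,260,190,380,270,"s6c",6)
E
```

```text
t: 28.7
tcp_pos: [0.4711, -0.0542, 0.195]
tcp_rot: [-1.571, -0.0, -2.691]
ft_force: [0.0, 0.1, 0.1]
opening: 0.546
[ 0.47110489 -0.05423341  0.19501718] [-1.57149573e+00 -4.18209309e-04 -2.69093119e+00] [0.02828161 0.10794855 0.05536224] 48.14243533505885
```

View pics/w22.png

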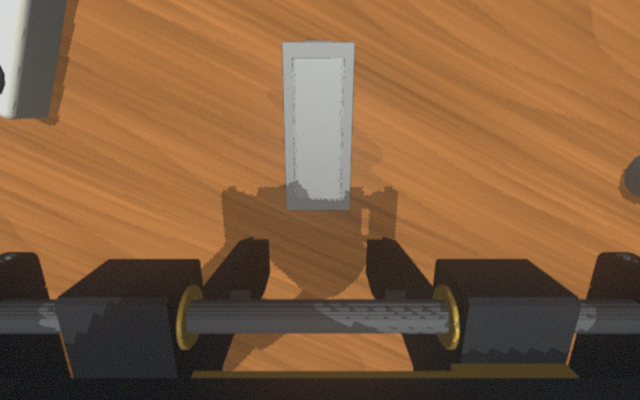

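View pics/s6c.png

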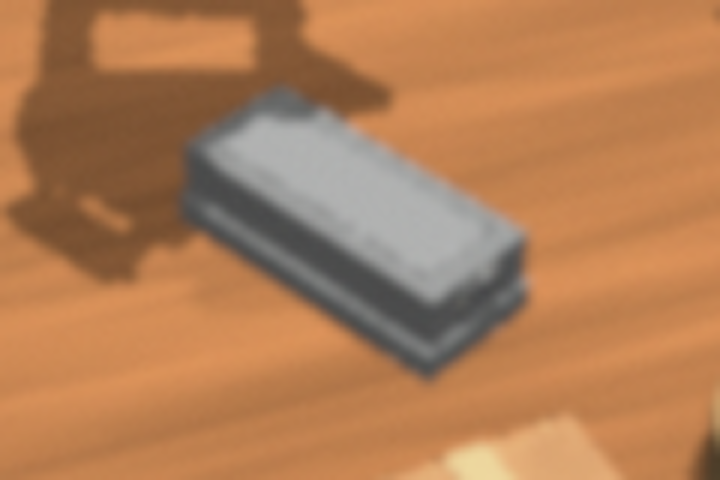

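```bash
python3 - <<'E'
from h import *
go([.515,.29,.30],np.radians(-154.2))
E
python3 -m handwheel '0 0 0 -30 -20 -40 80; 0 0 0 -60 -40 -90 80; 0 0 0 -90 -60 -140 80; 0 0 0 -130 -80 -190 80; 0 0 0 -160 -100 -240 80; 0 0 0 -190 -105 -291 80; 0 0 0 -190 -105 -291 80; 0 0 0 -190 -105 -291 80; 0 0 0 -190 -105 -291 80; 0 0 0 -190 -105 -291 80';  python3 - <<'E'
from h import *
s,im=grab("wrist","w23"); print(s["tcp_pos"],s["tcp_rot"])
E
```

```text
shift [-189.4 -105.3 -290.7] ['[0.002 0.001 0.002] q6~1.43', '[ 2.000e-03 -3.141e+00 -3.000e-03] q6~-1.71']
t: 30.05
tcp_pos: [0.5156, 0.2893, 0.3007]
tcp_rot: [-1.571, -0.0, -2.692]
ft_force: [0.5, 0.3, 0.7]
opening: 0.902
[0.51557546 0.28930829 0.30071291] [-1.57078306e+00 -2.18375096e-04 -2.69232718e+00]
```

View pics/w23.png

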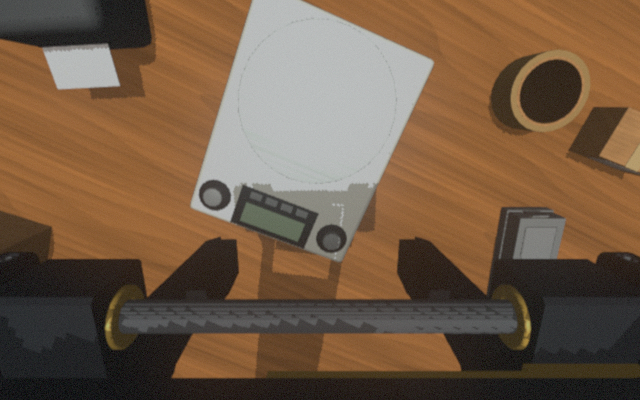

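Run:
```python
from h import *
s=bot.sense(); im=cv2.imread("pics/w23.png")[:,:,::-1]
g=cv2.cvtColor(im,cv2.COLOR_RGB2GRAY).astype(np.float32)
c0=np.array([317.,101]); pts=[]
bh=cv2.morphologyEx(g,cv2.MORPH_BLACKHAT,np.ones((5,5)))
for a in np.linspace(0,2*np.pi,120,endpoint=False):
    r=np.linspace(74,90,65); xy=c0+np.c_[r*np.cos(a),r*np.sin(a)]
    v=cv2.remap(bh,xy[None,:,0].astype(np.float32),xy[None,:,1].astype(np.float32),1)[0]
    if v.max()>6: pts.append(xy[v.argmax()])
pts=np.array(pts,np.float32)
for it in range(3):
    P=ray("wrist",pts,.066,s)[:,:2]
    A=np.c_[2*P,np.ones(len(P))]; sol=np.linalg.lstsq(A,(P**2).sum(1),rcond=None)[0]
    rad=np.sqrt(sol[2]+sol[:2]@sol[:2]); e=np.abs(np.linalg.norm(P-sol[:2],axis=1)-rad); pts=pts[e<max(2*np.median(e),.0008)]
print(len(pts),sol[:2],rad,np.median(e))
z=ray("wrist",(214,195),.061,s)[0];p=ray("wrist",(331,239),.061,s)[0];v=z-p;print(z,p,np.linalg.norm(v));v/=np.linalg.norm(v)
print((z+p)/2+.145*np.array([v[1],-v[0],0]))
crop(im,190,0,440,265,"w23c",3)
```

```text
81 [0.57833394 0.32171481] 0.08634218075865252 0.00021238969258985385
[0.43217879 0.38825835 0.061     ] [0.44209483 0.23610832 0.061     ] 0.1524728196582703
[0.58182984 0.32161338 0.061     ]
```

View pics/w23c.png

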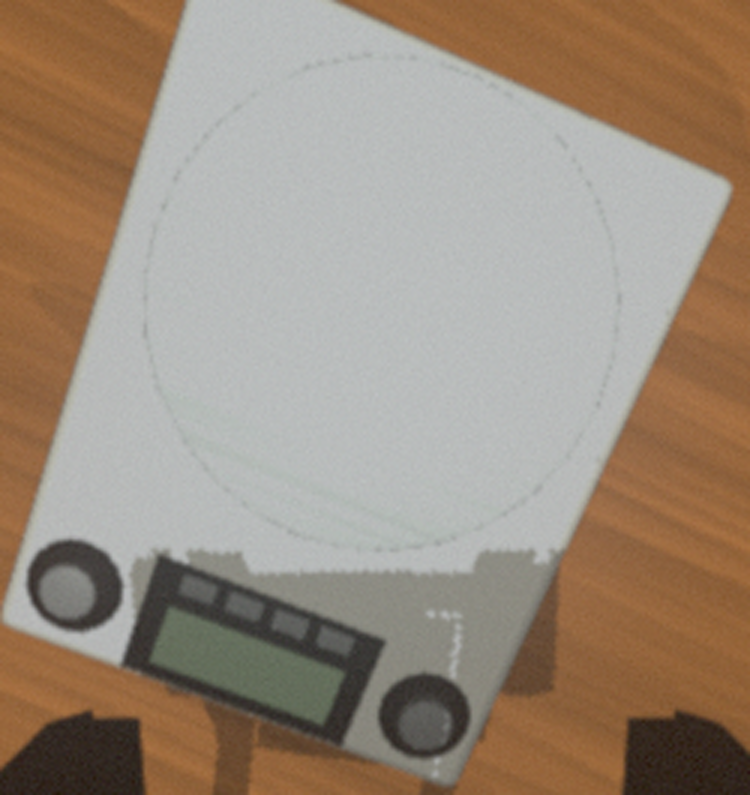

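Run:
```python
from h import *
s=bot.sense(); s2=dict(s); s2["tcp_pos"]=np.array([.47110,-.05423,.19502]); s2["tcp_rot"]=np.array([-1.5715,-.0004,-2.69093])
im=cv2.imread("pics/w22.png")[:,:,::-1]
cover(s2,im,(260,20,380,230),zt=.043,vmin=90)
go([.5163,-.0326,.12],np.radians(-154.2))
```

```text
cover ((516.18505859375, -31.483627319335938), (142.52301025390625, 58.5704231262207), 25.703371047973633) [  282    41    73   169 11402] [[281.9999694824219, 208.99996948242188], [281.9999694824219, 41.0], [353.9999694824219, 41.0], [353.9999694824219, 208.99996948242188]]
shift [139.2 180.8 290.4] ['[-0.    -0.001  0.   ] q6~0.83', '[-0.     3.141 -0.   ] q6~-2.31']
```

```bash
python3 -m handwheel '0 0 0 20 10 50 88; 0 0 0 50 40 105 88; 0 0 0 75 80 160 88; 0 0 0 100 110 215 88; 0 0 0 120 140 260 88; 0 0 0 139 181 290 88; 0 0 0 139 181 290 88; 0 0 0 139 181 290 88; 0 0 0 139 181 290 88; 0 0 0 139 181 290 88';  python3 - <<'E'
from h import *
s,im=grab("wrist","w24"); print(s["tcp_pos"],s["tcp_rot"])
cover(s,im,(250,20,390,292),zt=.043,vmin=90)
go([.5163,-.0322,.0175],np.radians(-154.2))
E
```

```text
t: 31.35
tcp_pos: [0.517, -0.0304, 0.1207]
tcp_rot: [-1.57, 0.001, -2.689]
ft_force: [-0.4, -0.0, 0.0]
opening: 1.0
[ 0.51700911 -0.03041696  0.12071502] [-1.56953994e+00  1.45437800e-03 -2.68930791e+00]
cover ((522.5481567382812, -28.525169372558594), (131.79551696777344, 58.58869552612305), 25.73649024963379) [  275   107    92   185 15750] [[275.0, 107.0], [366.0, 107.0], [366.0, 291.0], [275.0, 291.0]]
shift [  1.4 103.    1.2] ['[-0.001  0.002 -0.001] q6~0.83', '[-2.00e-03 -3.14e+00  2.00e-03] q6~-2.31']
```

View pics/w24.png

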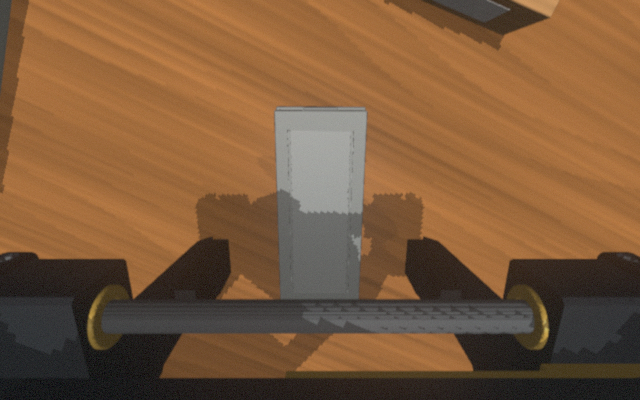

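```bash
python3 -m handwheel '0 0 0 1 50 1.2 88; 0 0 0 1 85 1.2 88; 0 0 0 1 99 1.2 88; 0 0 0 1 103 1.2 88; 0 0 0 1 103 1.2 88; 0 0 0 1 103 1.2 70; 0 0 0 1 103 1.2 50; 0 0 0 1 103 1.2 50; 0 0 0 1 103 1.2 50; 0 0 0 1 103 1.2 50; 0 0 0 1 103 1.2 50' 50;  python3 - <<'E'
from h import *
s=bot.sense(); print(s["tcp_pos"],s["tcp_rot"],s["opening"]*88.1,s["ft_force"])
E
```

```text
t: 32.78
tcp_pos: [0.5164, -0.0329, 0.0172]
tcp_rot: [-1.57, 0.001, -2.691]
ft_force: [-0.4, -0.0, 5.8]
opening: 0.717
[ 0.51640528 -0.03286967  0.01718255] [-1.57028866e+00  5.48736630e-04 -2.69083881e+00] 63.203025201578455 [-0.43582707 -0.01357804  5.79805695]
```

```bash
python3 -m handwheel '0 0 0 0 -15 0 50; 0 0 0 0 -50 0 50; 0 0 0 0 -100 0 50; 0 0 0 0 -110 0 50; 0 0 0 0 -110 0 50; 0 0 0 0 -110 0 50';  python3 - <<'E'
from h import *
s,im=grab("wrist","w25"); print(s["tcp_pos"],s["tcp_rot"],s["opening"]*88.1,s["ft_force"])
go([.5785,.3213,.13],np.radians(-154.2))
E
```

```text
t: 33.52
tcp_pos: [0.5154, -0.0326, 0.1252]
tcp_rot: [-1.573, -0.002, -2.691]
ft_force: [0.2, 0.5, -3.6]
opening: 0.716
[ 0.51540561 -0.03259511  0.12517886] [-1.57299937e+00 -2.46069602e-03 -2.69084624e+00] 63.097111357965055 [ 0.16988341  0.52391899 -3.59124176]
shift [-210.9   -4.6 -291.1] ['[0.002 0.    0.002] q6~1.45', '[ 0.004 -3.141 -0.004] q6~-1.69']
```

View pics/w25.png

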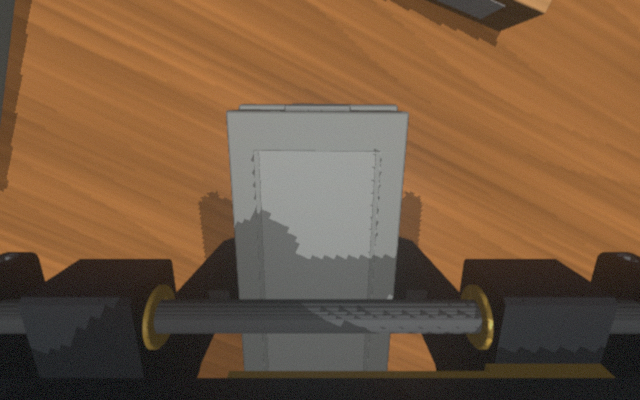

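```bash
python3 -c "
from h import *
print(held((228,112.5),-.0255),held((408,112.5),-.0255))"
python3 -m handwheel '0 0 0 -15 -5 -20 50; 0 0 0 -40 -5 -55 50; 0 0 0 -65 -5 -90 50; 0 0 0 -90 -5 -125 50; 0 0 0 -115 -5 -160 50; 0 0 0 -140 -5 -195 50; 0 0 0 -165 -5 -230 50; 0 0 0 -190 -5 -262 50; 0 0 0 -205 -5 -284 50; 0 0 0 -211 -5 -291 50; 0 0 0 -211 -5 -291 50; 0 0 0 -211 -5 -291 50';  python3 - <<'E'
from h import *
s,im=grab("wrist","w26"); print(s["tcp_pos"],s["tcp_rot"],s["opening"]*88.1,s["ft_force"])
grab("scene","s7")
go([.5785,.3213,.088],np.radians(-154.2))
E
```

```text
[-70.88354688 -25.5        -29.67588073] [-70.9296849  -25.5         28.06559278]
t: 35.08
tcp_pos: [0.5794, 0.3199, 0.1314]
tcp_rot: [-1.571, -0.001, -2.692]
ft_force: [1.0, 0.6, -3.4]
opening: 0.722
[0.5793582  0.31994662 0.13144609] [-1.57068120e+00 -9.42297182e-04 -2.69186936e+00] 63.578915948396926 [ 0.9583746   0.60224679 -3.40489875]
shift [ 0.3 43.8 -1.5] ['[-0.    -0.001  0.   ] q6~1.45', '[-0.     3.141 -0.   ] q6~-1.69']
```

View pics/w26.png

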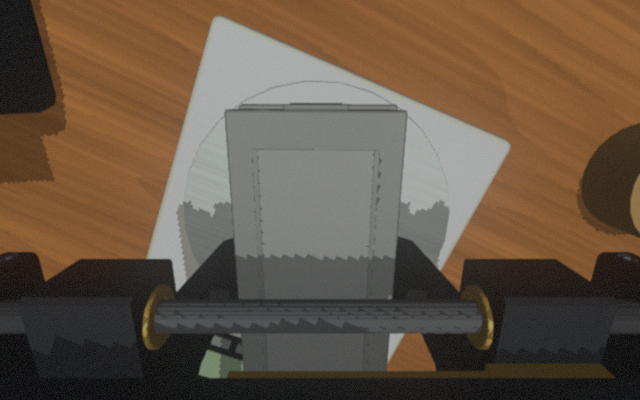

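View pics/s7.png

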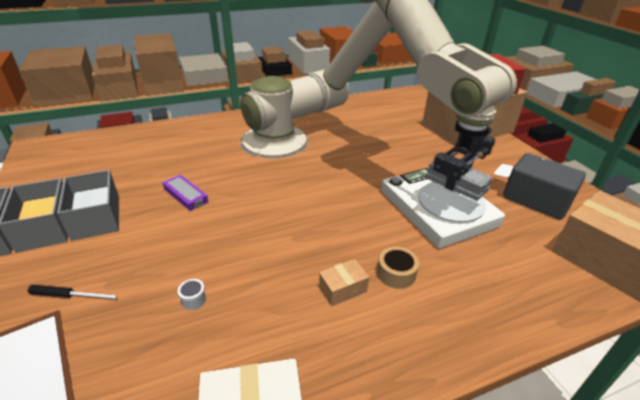

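Run:
```python
from h import *
s=bot.sense(); A=R.from_euler("xyz",s["tcp_rot"])
print(s["tcp_pos"])
for uv in [(317,81),(184,195),(449,195)]: print(A.inv().apply(ray("wrist",uv,.066,s)[0]-s["tcp_pos"])*1000)
im=cv2.imread("pics/w26.png")[:,:,::-1]; crop(im,170,60,470,260,"w26c",2)
```

```text
[0.57946472 0.32006363 0.13181054]
[-86.10714938  65.78952227  -1.25579997]
[-17.36749263  65.79476502 -86.331137  ]
[-17.49828162  65.81746873  83.2426155 ]
```

View pics/w26c.png

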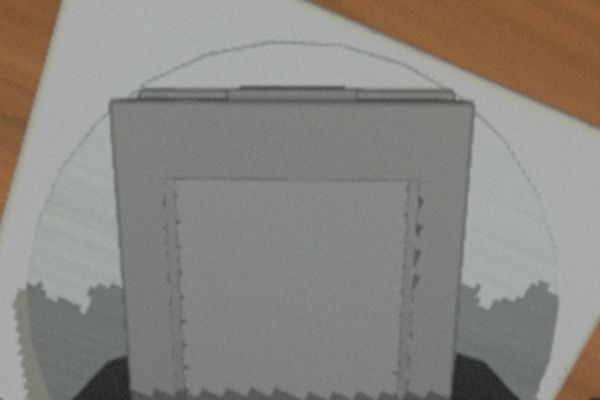

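```bash
python3 -m handwheel '0 0 0 0.3 20 -0.7 50; 0 0 0 0.3 38 -0.7 50; 0 0 0 0.3 44 -0.7 50; 0 0 0 0.3 47 -0.7 50; 0 0 0 0.3 48 -0.7 50; 0 0 0 0.3 48 -0.7 50'
python3 - <<'E'
from h import *
s=bot.sense(); print(s["tcp_pos"],s["tcp_rot"],s["opening"]*88.1,s["ft_force"])
E
```

```text
t: 35.92
tcp_pos: [0.579, 0.3216, 0.0843]
tcp_rot: [-1.571, 0.001, -2.691]
ft_force: [0.2, 0.2, -4.0]
opening: 0.724
[0.57897927 0.32160724 0.08428108] [-1.57067188e+00  8.90966114e-04 -2.69075488e+00] 63.80782026716719 [ 0.18687221  0.23061857 -4.02729981]
```

```bash
python3 -m handwheel '0 0 0 0 0.7 0 50; 0 0 0 0 1.2 0 50; 0 0 0 0 1.2 0 50'
python3 - <<'E'
from h import *
s=bot.sense(); print(s["tcp_pos"],s["opening"]*88.1,s["ft_force"])
E
```

```text
t: 36.3
tcp_pos: [0.5789, 0.3216, 0.0832]
tcp_rot: [-1.571, 0.001, -2.691]
ft_force: [-1.2, -1.0, 2.3]
opening: 0.719
[0.57889096 0.32162485 0.083215  ] 63.34279727024303 [-1.22080442 -1.02764276  2.30587376]
```

```bash
python3 -m handwheel '0 0 0 0 0 0 66; 0 0 0 0 0 0 72; 0 0 0 0 0 0 80; 0 0 0 0 0 0 80; 0 0 0 0 -30 0 84; 0 0 0 0 -80 0 84; 0 0 0 60 -140 0 84; 0 0 0 90 -170 0 84; 0 0 0 90 -170 0 84; 0 0 0 90 -170 0 84'
python3 - <<'E'
from h import *
s,im=grab("wrist","w27"); print(s["tcp_pos"],s["tcp_rot"],s["opening"]*88.1,s["ft_force"])
i,b=grab("top","t2")
crop(b,130,110,290,240,"t2c",5)
go([.4388,.234,.12],-1.3)
E
```

```text
t: 37.55
tcp_pos: [0.4979, 0.2824, 0.2522]
tcp_rot: [-1.571, -0.0, -2.691]
ft_force: [0.7, 0.0, -0.4]
opening: 0.951
[0.49790074 0.28235567 0.25215334] [-1.57082277e+00 -2.05940755e-04 -2.69092894e+00] 83.79772672758774 [ 0.69352613  0.02268886 -0.36168513]
shift [ 74.2 131.1  17.8] ['[ 0.002 -1.391  0.002] q6~-0.02', '[-0.002  1.751  0.002] q6~3.12']
```

View pics/w27.png

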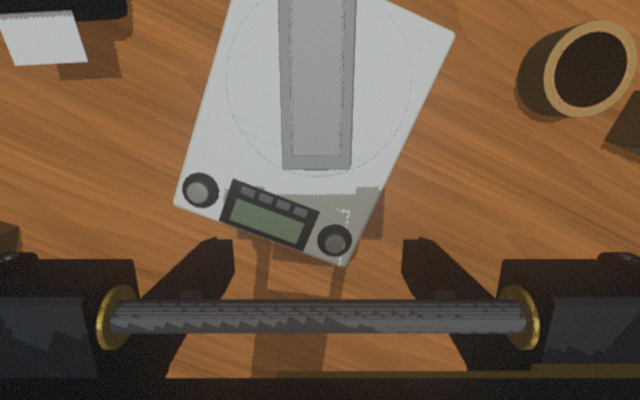

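View pics/t2c.png

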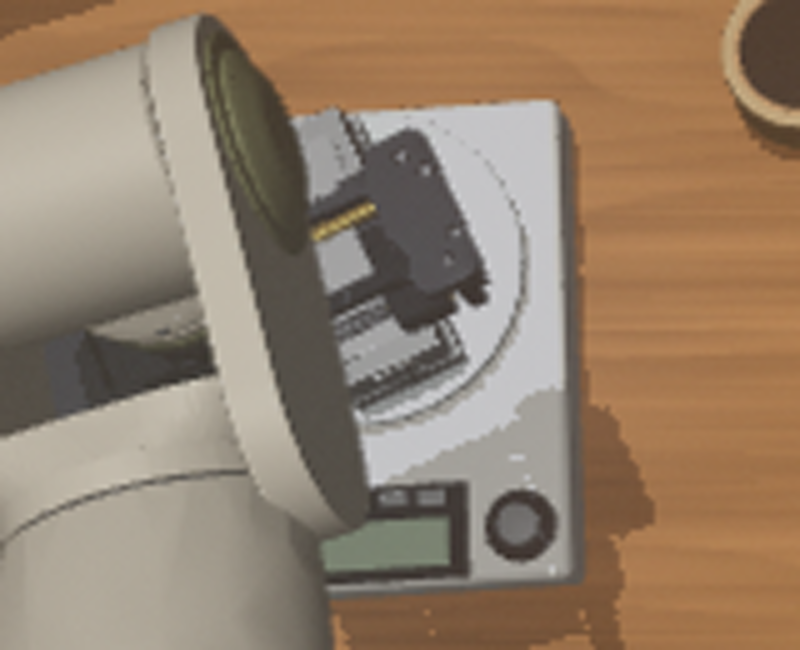

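Run:
```python
from h import *
s=bot.sense(); im=cv2.imread("pics/w27.png")[:,:,::-1]; crop(im,170,150,370,270,"w27c",4)
p=ray("wrist",(333.5,241.5),.061,s)[0]; print(p)
go([.440,.2345,.095],np.radians(-154.2))
```

```text
[0.44146848 0.23667135 0.061     ]
shift [ 72.8 156.1  17.9] ['[0.    0.    0.002] q6~1.37', '[ 4.000e-03 -3.141e+00 -1.000e-03] q6~-1.77']
```

View pics/w27c.png

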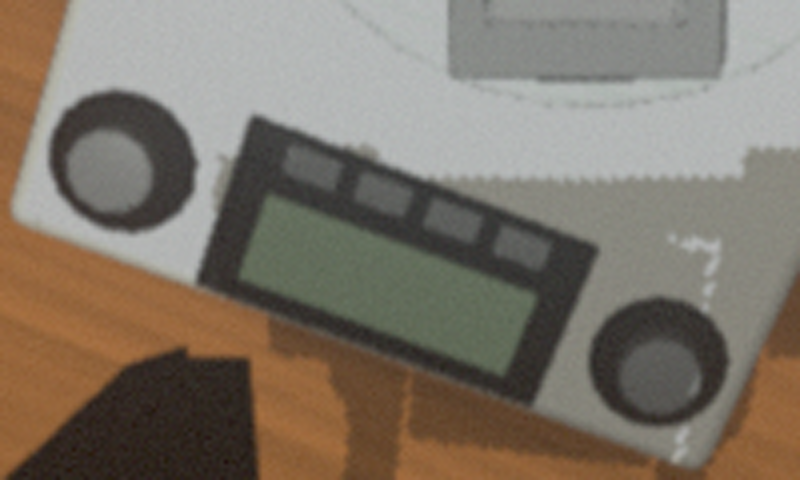

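```bash
python3 -m handwheel '0 0 0 40 0 10 40; 0 0 0 73 30 18 0; 0 0 0 73 80 18 0; 0 0 0 73 130 18 0; 0 0 0 73 150 18 0; 0 0 0 73 150 18 0; 0 0 0 73 150 18 0; 0 0 0 73 150 18 0; 0 0 0 73 150 18 0'
python3 - <<'E'
from h import *
s,im=grab("wrist","w28"); print(s["tcp_pos"],s["tcp_rot"],s["opening"]*88.1,s["ft_force"])
crop(im,220,120,440,310,"w28c",3)
E
```

```text
t: 38.78
tcp_pos: [0.4402, 0.2344, 0.1032]
tcp_rot: [-1.571, 0.001, -2.691]
ft_force: [-0.6, -0.3, -0.5]
opening: 0.006
[0.44016017 0.23442328 0.10316929] [-1.57056220e+00  1.22753511e-03 -2.69077880e+00] 0.5667606439723485 [-0.55088495 -0.30282162 -0.45314937]
```

View pics/w28c.png

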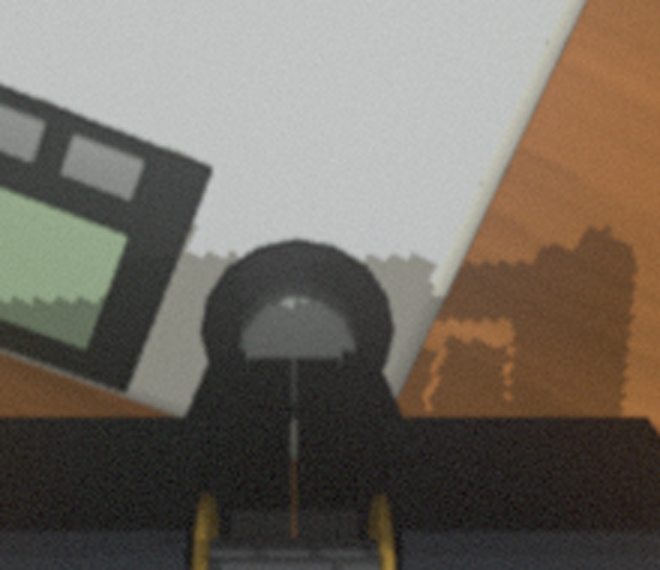

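```bash
python3 -m handwheel '0 0 0 0 18 0 0; 0 0 0 0 27 0 0; 0 0 0 0 31 0 0; 0 0 0 0 34.5 0 0; 0 0 0 0 34.7 0 0; 0 0 0 0 34.7 0 0; 0 0 0 0 34.7 0 0'
python3 - <<'E'
from h import *
s=bot.sense(); print(s["tcp_pos"],s["ft_force"])
E
```

```text
t: 39.7
tcp_pos: [0.4399, 0.2344, 0.07]
tcp_rot: [-1.57, 0.001, -2.69]
ft_force: [-8.4, -3.4, 24.4]
opening: 0.005
[0.43985803 0.23435238 0.07003104] [-8.38622484 -3.43232485 24.37478049]
```

```bash
python3 -m handwheel '0 0 0 0 -10 0 0; 0 0 0 0 -60 0 0; 0 0 0 20 -120 0 0; 0 0 0 30 -170 0 0; 0 0 0 50 -230 40 0; 0 0 0 50 -230 40 0; 0 0 0 50 -230 40 0; 0 0 0 50 -230 40 0'
python3 - <<'E'
from h import *
s,im=grab("wrist","w29"); print(s["tcp_pos"],s["tcp_rot"],s["ft_force"])
g,i=grab("scene","s8"); crop(i,370,150,520,260,"s8c",5)
E
```

```text
t: 40.7
tcp_pos: [0.412, 0.1769, 0.2964]
tcp_rot: [-1.572, -0.003, -2.69]
ft_force: [-0.6, -0.2, -0.2]
opening: 0.007
[0.4119674  0.17694365 0.29642676] [-1.57181302e+00 -2.63403096e-03 -2.69046405e+00] [-0.55540523 -0.19156047 -0.16746549]
```

View pics/w29.png

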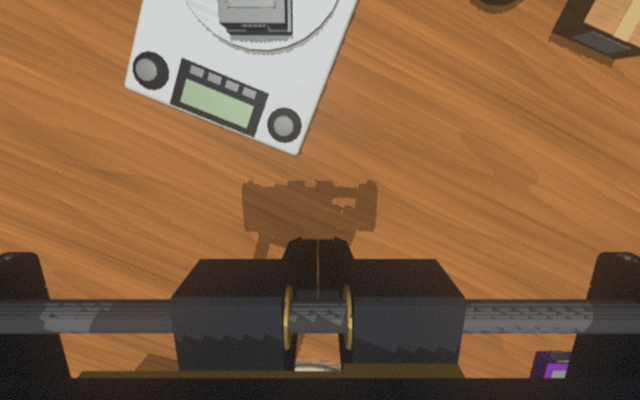

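View pics/s8c.png

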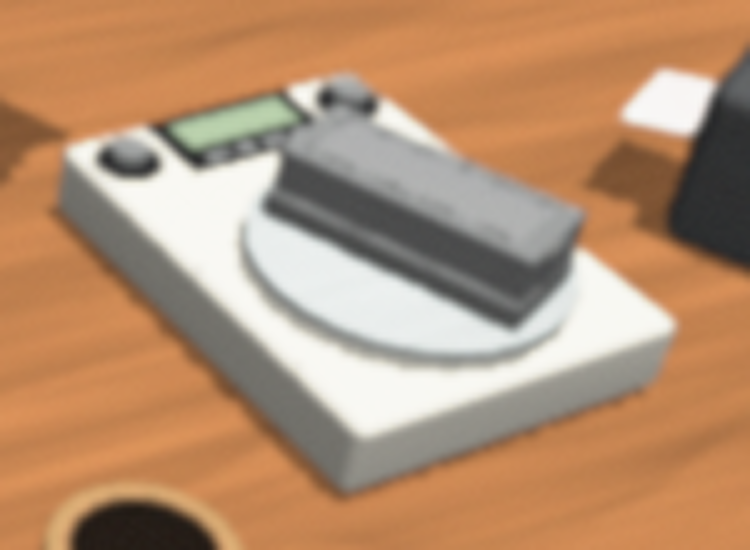

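```bash
python3 -m handwheel '0 0 0 40 -30 60 0; 0 0 0 80 -30 120 0; 0 0 0 100 -30 200 0; 0 0 0 100 -30 250 0; 0 0 0 100 -30 250 0; 0 0 0 100 -30 250 0; 0 0 0 100 -30 250 0'
python3 - <<'E'
from h import *
s,im=grab("top","t3"); crop(im,150,110,270,240,"t3c",5)
u=np.array([.9005,.4349]);v=np.array([-.4349,.9005])
print(s["tcp_pos"],s["joint_vel"].round(3))
c=np.array([.5785,.3213])
print((proj("top",[[*(c+a*.0715*u+b*.0295*v),.109] for a in(1,-1) for b in (1,-1)])-[150,110])*5)
E
```

```text
t: 41.68
tcp_pos: [0.431, -0.091, 0.3274]
tcp_rot: [-1.572, -0.001, -2.69]
ft_force: [0.3, 0.3, -1.0]
opening: 0.003
[ 0.43104036 -0.09099796  0.32741835] [ 0.013 -0.011 -0.    -0.001  0.002 -0.002]
[[131.44638835 149.54312016]
 [233.79785025 102.47706098]
 [235.89345603 389.84886969]
 [340.02606294 341.30308714]]
```

View pics/t3c.png

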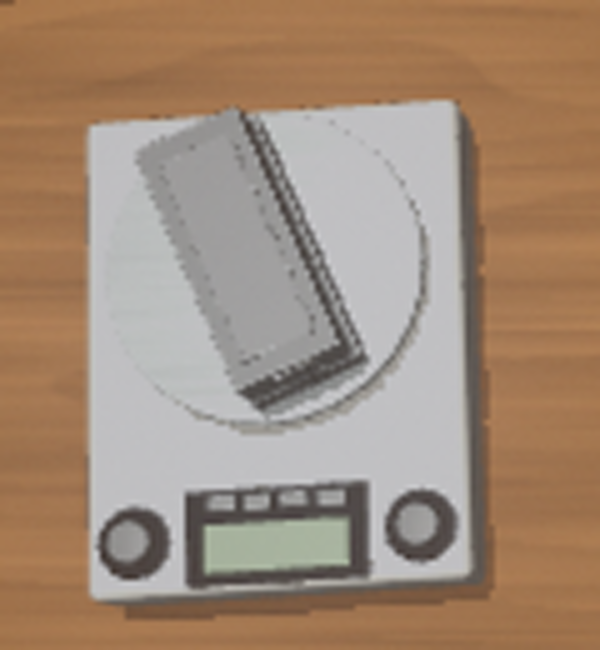

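View pics/t3.png

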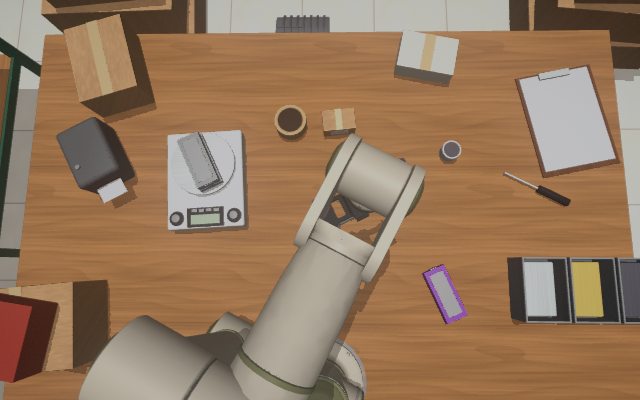

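Run:
```python
from h import *
im=cv2.imread("pics/t3.png")[:,:,::-1]
u=np.array([.9005,.4349]);v=np.array([-.4349,.9005])
c=np.array([.5785,.3213])
for z in(.066,.082): print(z,((proj("top",[[*(c+a*.0735*u+b*.032*v),z] for a in(1,-1) for b in (1,-1)])-[150,110])*5).round(0).tolist())
print("pan ext",((proj("top",[[c[0]+.087*np.cos(t),c[1]+.087*np.sin(t),.066] for t in np.radians([0,90,180,270])])-[150,110])*5).round(0).tolist())
cv2.imwrite("pics/t3d.png",cv2.resize(im[125:205,160:245],None,fx=9,fy=7,interpolation=cv2.INTER_CUBIC)[:,:,::-1]) if 0 else crop(im,165,125,245,205,"t3d",7)
```

```text
0.066 [[154.0, 171.0], [261.0, 122.0], [258.0, 410.0], [367.0, 359.0]]
0.082 [[144.0, 163.0], [252.0, 113.0], [249.0, 404.0], [359.0, 353.0]]
pan ext [[268.0, 110.0], [101.0, 264.0], [252.0, 422.0], [419.0, 264.0]]
```

View pics/t3d.png

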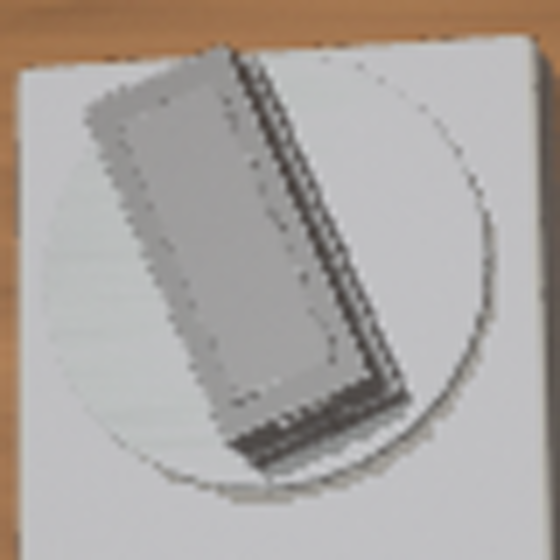

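Run:
```python
from h import *
s=bot.sense(); print(s["t"],s["ft_force"].round(2)); print(bot.close_job())
```

```text
41.725 [-0.44  0.48 -0.36]
the job is handed in; nothing more can be done
None
```

The job is done and handed in at 41.7 s. I zeroed the scale with the pan empty. I then seated the only two loose parts, the large bearing and the square nut, in their pockets and snapped the cover on. The closed box went on the pan, I let go, and I pressed the print key.

What the last checks showed:
- **Keys:** both presses stopped with the fingertip at 56 mm, the fully-down height, at 12 N (zero) and 24 N (print). I have no reading of the key travel itself.
- **Parts:** the last view before closing showed the nut and bearing in their own pockets. I could not see them after that.
- **Cover:** the cover's top ended at 43.4 mm against 43.0 mm nominal, and the box looked level in the side view.
- **Placing:** comparing the box with the pan in the top picture puts it about 1–2 mm off centre; a corner would only reach the edge at about 6.8 mm. Absolute positions from the top and wrist cameras differed by about 2 mm.
- **Bystanders:** the tape roll, tin and purple look-alike showed no visible shift in the final top picture, nor did what could be seen of the carton. The gripper ended clear of everything.

One slip on the way: I first turned the gripper 90° wrong over the cover. I saw it in the wrist picture and corrected it before touching anything.

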